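# Work a seized test plug out of its port and park it

## Robot

A 6-joint arm with a two-finger parallel gripper is mounted at the origin on a cart in front of the work surface, level with it; the furniture and walls round the work are solid. World frame = base frame: x ahead of the robot, y to its left, z up, the work surface at z = 0. Lengths are in m, angles in rad, forces in N, time in s.
With the tool pointing down it reaches from about 0.375 to 0.9 m from the base axis. Payload 3.1 kg.
Tool frame: the origin (TCP) lies midway between the tips of the shut fingers; the grasp point (between the pads) lies r.hold_point_z behind it (r.hold_point_z is the distance from the TCP to the grasp point, in m); z points along the fingers, y is the direction in which the jaws open and shut (so a half turn about z gives the same grasp; the last joint's range is limited). The gripper opens to 87 mm and grips with 3 to 60 N. Pads are 19 mm wide; open, the fingers measure 117 mm over their backs; the gripper's body (75 mm by 190 mm) begins 51 mm behind the grasp point.
Start: joints at [-1.516, 0.527, 1.433, -0, 1.181, -0.178], TCP at [0.144, -0.608, 0.199] pointing down, gripper open.
Joint ranges: [-3.08, 3.08], [-0.75, 2.2], [0.22, 2.44], [-1.43, 4.57], [0, 2.65], [-2.85, 2.85]. Speed limits (rad/s): [2.79, 2.79, 3.14, 3.14, 3.14, 3.14].

## Interface

Orientations are given as a unit quaternion [w, x, y, z].
In Python, from cell import r, vision gives the robot as it stands.
- The arm moves only by the tool step_arm, never from a script. Its argument "plan" is one flat list of numbers, 5 for each row, row after row: the closure, from 0 (fully open) to 1 (shut), then the shift along the tool's x, y, z in mm, then the turn about the tool's z in degrees. In form: [hand, dx, dy, dz, yaw, hand, dx, dy, dz, yaw, ...]. A call has 1 to 12 rows; each row is the pose to reach, as a shift and turn from the pose commanded when the call began, along the tool's axes at that moment; what a row does not reach only later rows make up. A row lasts 1/10 s, in which the tool goes at most 50 mm and 8.59 degrees, less where a joint would pass 70% of its speed; a pose out of reach is approached as far as the arm can. A call with a gripper value outside its range is refused whole. The fingers move at their own pace and stop on an object; "squeeze" is the grip in N (left out, the last holds). Time passes only in rows, so rows that repeat a pose let the fingers close. It gives the time, the measured TCP pose, the force and the opening at its end, in the units of the state.
- r.get_state(): the state, without advancing time (a new reading comes with each control period).
- vision.capture(name): name is "side" or "top"; returns the picture (480x640x3 uint8, red, green, blue); there is no depth.
- vision.camera_params(name): a dict with "camera_matrix" (3x3 intrinsics, pixels), "extrinsics" (4x4, takes a point from world to camera coordinates). Camera axes: x right, y down, z forward; pixel columns grow to the right and rows downward; lengths in m; the calibration is good to about 2 mm. A picture is of the moment at which its call begins. camera_params takes no time and is no camera call.
- r.finish_job(): hands the job in, once; it reports no verdict.
The state is a dict: "clock": time; "q": joint angles; "qd": joint speeds; "joint_torque": joint torques, N m; "eef_pos": TCP position; "tool_rot": TCP orientation; "contact_force": force on the tool from outside, world axes, zero at the start; "ft_torque": the same for the moment, N m; "opening": opening from 0.0 (shut) to 1.0 (fully open).
Only numpy, scipy, OpenCV 4.12 (cv2) and the standard library are available. Lean on these libraries where they do the work, as an engineer would, in place of code of your own. Each camera call takes 0.05 s, during which the arm holds its last target.

## Task

The test plug with the black thumb bar has seized in the loose metal port block. Grip the flat sides of its bar and work it free by twisting it a little to and fro, both ways, while easing it up, so that the block stays down in its cradle (a straight pull just lifts the block). Stand the plug upright on the rubber mat and let go, then take it again by the two ends of its bar and lower it upright to the floor of the narrow U-shaped slot before letting go; leave everything else where it is.

Things in the scene. Friction and masses are not known exactly. Their poses are not given: they have to be found in the camera images.
- plug: The seized test plug, 62 mm tall, about 0.14 kg: round steel stem 24 mm in diameter, collar 29 mm in diameter from 34 to 39 mm above the foot, then a black rectangular thumb bar 50 mm long (its x), 26 mm wide (its y), from 38 to 62 mm above the foot. Origin: centre of the flat foot; z runs up the stem. The lowest 18 mm of the stem start in the bore.
- port_block: Loose aluminium block 92 (x) x 76 (y) x 36 mm high, about 0.75 kg, origin: centre of its underside, blind bore 18 mm deep. Two steel posts, 10 mm thick, stand at x = +35.5 and -35.5 mm, up to 83 mm above its underside, just past the ends of the plug's bar (bar along the block's x within 0.05 rad): no finger fits at the bar's ends there, only at its flat sides.
- cradle: Fixed dark steel cradle, 116 (x) x 100 (y) mm, origin: centre of its underside on the bench. The block rests on its floor plate, 6 mm thick, inside a rim 18 mm high with 2 mm of play on each side, which keeps the block from turning but not from being lifted.
- mat: Fixed flat rubber mat, 90 mm (x) x 120 mm (y) x 3 mm thick, origin in the centre of its underside; the plug is stood on its top on the way.
- slot: Fixed aluminium U-channel, 120 mm long (its x), open above and at both ends; origin: centre of its underside. Two upright walls, 40 mm apart inside, 5 mm thick, rise to 76 mm above the bench; the floor between them is 5 mm above the bench; foot flange 80 mm wide. The plug goes in with its bar along the slot: fingers have room only at the bar's ends.
- grease_tin: Bystander: flat round tin with a blue lid, 54 mm wide, 24 mm high, origin in the centre of its underside.
- vial: Bystander: small white dropper bottle with red tip, 31 mm wide, 94 mm high, origin in the centre of its underside.
- tape_roll: Bystander: lying roll of blue tape, 73 mm wide, 25 mm high, origin in the centre of its underside.
- usb_stick: Bystander: USB stick, 50 mm (y) x 17 mm x 8 mm, origin in the centre of its underside.
- wrench: Bystander: small spanner, 150 mm (y) x 30 mm x 5 mm, origin in the centre of its underside.
- hex_key: Bystander: hex key, 132 mm (y) x 32 mm x 6 mm, origin in the centre of its underside.
- connector_spare: Bystander between the cradle and the slot: round dark grey connector, 25 mm wide, 32 mm high, origin in the centre of its underside.
- bar_end (a point): Point inside one end of the plug's bar: on the plug's x axis, 24 mm from its centre line and 50 mm above its foot.
- bar_mid (a point): Centre of the plug's bar, 50 mm above the foot on the plug's axis: where to grip. In the bore the seal's friction holds the plug with about twice the block's weight or more against a straight pull, over the first 13 mm of rise; higher up it is loose. Twisting takes roughly 0.2 N m.
- port (a point): Centre of the bore's mouth on the block's top, 36 mm above the block's underside; axes as the block's. While the stem slides round much faster than it rises, little pull is needed: about 2 mm of rise in each swing of 0.7 rad, 0.35 rad to either side of straight (the posts leave the fingers room for that). Rise only while it is turning.
There are look-alikes about, which are no part of the job. There is more than one size of the plug; the one meant has the size given above.

How it is judged:
On the way, in this order (a step that is already met when the one before it is completed fails the run):
1. the plug, still in its bore, is twisted one way (counter-clockwise from above) by at least about 6 degrees from straight (y of bar_end in the frame of port_block above 0.0026 m and z of plug in the frame of port_block below 0.031 m), for 0.02 s.
2. and then the other way (clockwise) by at least about 6 degrees from straight, still in its bore (y of bar_end in the frame of port_block below -0.0026 m and z of plug in the frame of port_block below 0.033 m), for 0.02 s.
3. the plug is out of the block, which is still down in its cradle (z of plug in the frame of port_block above 0.04 m and z of port_block in the frame of cradle below 0.01 m), for 0.1 s.
4. the plug stands upright on the mat, let go (x of plug in the frame of mat between -0.045 and 0.045 m and y of plug in the frame of mat between -0.06 and 0.06 m and z of plug in the frame of mat below 0.007 m and angle between plug's own z axis and vertical below 0.15 rad and contact force between the fingers and plug below 0.1 N), for 0.2 s.
5. the plug is lowered to the floor of the slot while still held (x of plug in the frame of slot between -0.045 and 0.045 m and y of plug in the frame of slot between -0.012 and 0.012 m and z of plug in the frame of slot below 0.013 m and contact force between the fingers and plug above 0.3 N), for 0.02 s.
At the end, for the whole second after the job is handed in: The plug stands upright (within 7 degrees) and at rest on the floor of the slot (foot within 3 mm of it), its axis within 12 mm of the slot's middle line and 45 mm of its centre along the slot, and the port block lies level in its cradle (underside less than 4 mm above the cradle's floor plate) (x of plug in the frame of slot between -0.045 and 0.045 m and y of plug in the frame of slot between -0.012 and 0.012 m and z of plug in the frame of slot between 0.003 and 0.008 m and angle between plug's own z axis and vertical below 0.12 rad and linear speed of plug below 0.02 m/s and z of port_block in the frame of cradle below 0.01 m and angle between port_block's own z axis and vertical below 0.06 rad); the robot touches nothing.
It fails at once if the port block is lifted more than 10 mm off the floor of its cradle (z of port_block in the frame of cradle above 0.016 m).
It fails at once if a bystander is moved more than 30 mm (distance of any of grease_tin, vial, tape_roll, usb_stick, wrench, hex_key, connector_spare from where it was at the start of the episode above 0.03 m).
It also fails if it takes over 72 s, if anything falls off the work surface, if the arm or the gripper's body presses on something with over 40 N, if the wrist force passes 120 N, or if a joint passes its speed limit or range.

## Working session

There is one attempt and no reset: what is moved stays moved. The work goes in short steps, Python scripts to look and compute and a tool call to move; the robot and the scene stay as the last step left them, time stands still between calls to the robot, and variables do not carry over. Pictures are saved under pics/ and viewed, and the job is handed in when it is done.

Besides the shell and the picture viewer there is one more tool, called after ">>>" by a JSON object that holds its "name" and its "arguments", one argument or row to a line. step_arm: Moves the arm, as the interface text tells. Its arguments: {"type":"object","properties":{"plan":{"type":"array","items":{"type":"number"}},"squeeze":{"type":"number"}},"required":["plan"]}

```bash
mkdir -p pics; ls; python3 - <<'E'
from cell import r, vision
import cv2,numpy as np
np.set_printoptions(precision=4,suppress=True)
for n in("top","side"):
    im=vision.capture(n); cv2.imwrite(f"pics/{n}0.png",im[:,:,::-1]); p=vision.camera_params(n); print(n,p)
print(r.get_state(), r.hold_point_z)
E
```

```text
pics
top {'camera_matrix': array([[434.4433,   0.    , 327.2307],
       [  0.    , 434.4433, 239.5906],
       [  0.    ,   0.    ,   1.    ]]), 'extrinsics': array([[ 0.0116, -0.9999,  0.011 ,  0.0278],
       [-0.9881, -0.0132, -0.1534,  0.6456],
       [ 0.1535, -0.0091, -0.9881,  1.0532],
       [ 0.    ,  0.    ,  0.    ,  1.    ]])}
side {'camera_matrix': array([[440.7066,   0.    , 314.1767],
       [  0.    , 440.7066, 238.497 ],
       [  0.    ,   0.    ,   1.    ]]), 'extrinsics': array([[-0.4731,  0.881 , -0.005 ,  0.2493],
       [ 0.5224,  0.276 , -0.8068, -0.2954],
       [-0.7094, -0.3843, -0.5908,  1.5008],
       [ 0.    ,  0.    ,  0.    ,  1.    ]])}
{'clock': 0.1, 'q': array([-1.5165,  0.5284,  1.4338, -0.    ,  1.1814, -0.1785]), 'qd': array([-0.001 , -0.0023, -0.0026, -0.001 , -0.0013,  0.0002]), 'joint_torque': array([ -0.0004, -44.0985, -17.7151,   0.0635,   0.0534,  -0.    ]), 'eef_pos': array([ 0.1442, -0.6074,  0.1981]), 'tool_rot': array([-0.001 ,  0.9932,  0.1161,  0.0001]), 'contact_force': array([ 0.0809, -0.6095, -0.7192]), 'ft_torque': array([ 0.0114, -0.0209,  0.0323]), 'opening': 1.0003219481474843} 0.0187
```

View pics/top0.png

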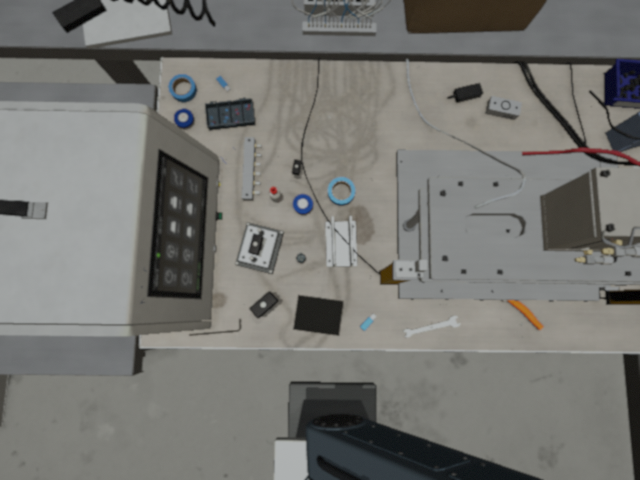

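View pics/side0.png

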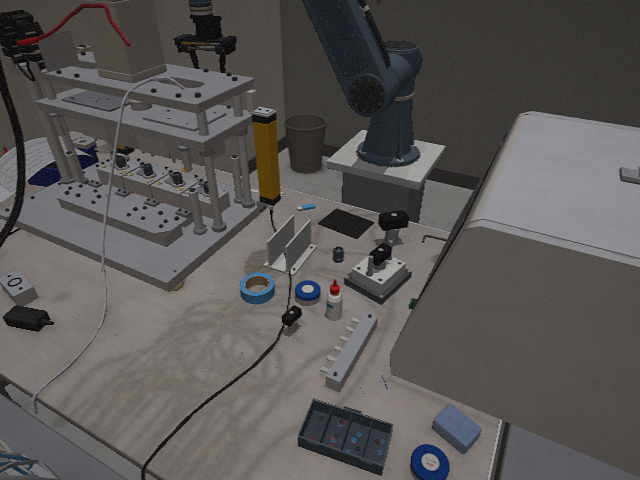

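```bash
cat > h.py <<'E'
import numpy as np,cv2
from cell import r,vision
np.set_printoptions(precision=4,suppress=True)
def ray(n,u,v,z):
    p=vision.camera_params(n);K=p["camera_matrix"];E=p["extrinsics"];R=E[:3,:3];t=E[:3,3]
    c=-R.T@t; d=R.T@np.linalg.inv(K)@np.array([u,v,1.]); return c+d*(z-c[2])/d[2]
def proj(n,P):
    p=vision.camera_params(n);E=p["extrinsics"];c=E[:3,:3]@np.asarray(P,float)+E[:3,3];c=p["camera_matrix"]@c;return c[:2]/c[2]
def crop(im,u0,v0,w,h,s,name):
    cv2.imwrite(f"pics/{name}.png",cv2.resize(im[v0:v0+h,u0:u0+w],None,fx=s,fy=s,interpolation=cv2.INTER_CUBIC))
E
python3 - <<'E'
from h import *
t=cv2.imread("pics/top0.png");s=cv2.imread("pics/side0.png")
crop(t,225,205,150,140,5,"t_crop"); crop(s,255,190,180,130,4,"s_crop")
for n,u,v,z in [("mat",318,315,.003),("cr",259,247,.04),("slot",341,243,.07),("conn",301,258,.03),("fake",264,303,.05)]: print(n,ray("top",u,v,z))
E
```

```text
mat [0.4554 0.0569 0.003 ]
cr [0.6252 0.2095 0.04  ]
slot [0.6339 0.0017 0.07  ]
conn [0.5995 0.1024 0.03  ]
fake [0.484  0.1907 0.05  ]
```

View pics/t_crop.png

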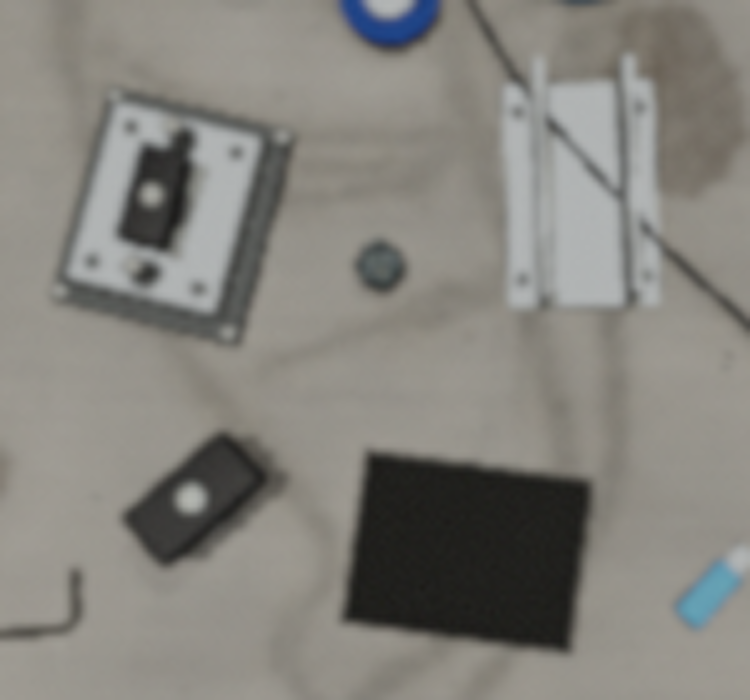

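View pics/s_crop.png

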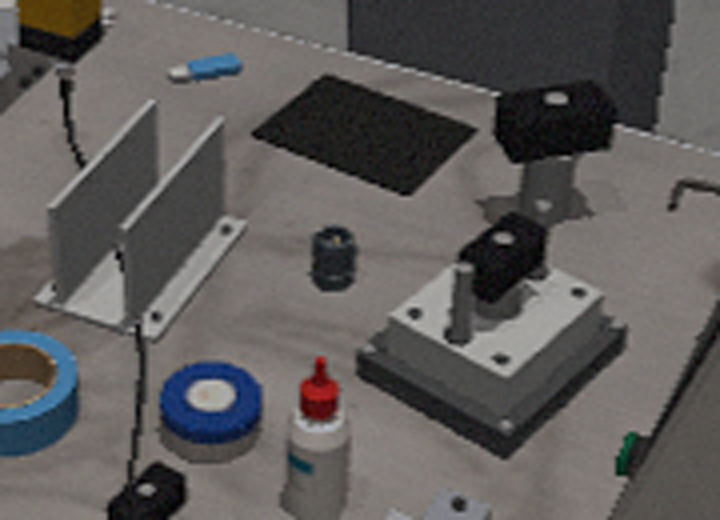

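```bash
python3 - <<'E'
from h import *
t=cv2.imread("pics/top0.png");s=cv2.imread("pics/side0.png")
g=cv2.cvtColor(t,cv2.COLOR_BGR2GRAY)
def big(mask,u0,v0,u1,v1,k=1):
    m=np.zeros_like(mask);m[v0:v1,u0:u1]=mask[v0:v1,u0:u1]
    return sorted(cv2.findContours(m,cv2.RETR_EXTERNAL,cv2.CHAIN_APPROX_NONE)[0],key=cv2.contourArea)[::-1][:k]
def rep(n,c,z):
    P=np.array([ray("top",*p[0],z)[:2] for p in c])*1000
    (c0,sz,a)=cv2.minAreaRect(P.astype(np.float32));print(n,cv2.contourArea(c),np.array(c0),np.array(sz),a)
rep("mat",big((g<50).astype(np.uint8),285,285,350,340)[0],.003)
hsv=cv2.cvtColor(t,cv2.COLOR_BGR2HSV)
rep("slot",big((g>185).astype(np.uint8)*1,322,210,362,272)[0],.005)
print(g[243,322:362]); print(g[247,232:285])
rep("block",big((g>175).astype(np.uint8),236,220,280,270)[0],.042)
rep("bar",big((g<62).astype(np.uint8),246,230,266,256)[0],.086)
for z in(.0,.2,.3): print("machine edge top",ray("top",216,250,z),ray("top",216,297,z))
for z in(0,.1,.2): print("m side",ray("side",392,365,z),ray("side",430,250,z))
# dot
a=ray("top",225+151/5,205+195/5,.086);b=ray("side",255+505/4,190+239/4,.086);print(a,b)
a=ray("top",225+191/5,205+499/5,.09);print('fake',a)
for z in(.086,.092,.1,.11):print(z,ray("top",225+191/5,205+499/5,z),ray("side",255+557/4,190+98/4,z))
E
```

```text
mat 1358.0 [455.8257  56.8925] [113.1466  83.5358] 83.19259643554688Traceback (most recent call last):
  File "<stdin>", line 12, in <module>
IndexError: list index out of range
```

```bash
python3 - <<'E'
from h import *
t=cv2.imread("pics/top0.png");s=cv2.imread("pics/side0.png")
g=cv2.cvtColor(t,cv2.COLOR_BGR2GRAY)
def big(mask,u0,v0,u1,v1,k=1):
    m=np.zeros_like(mask);m[v0:v1,u0:u1]=mask[v0:v1,u0:u1]
    return sorted(cv2.findContours(m,cv2.RETR_EXTERNAL,cv2.CHAIN_APPROX_NONE)[0],key=cv2.contourArea)[::-1][:k]
def rep(n,c,z):
    P=np.array([ray("top",*p[0],z)[:2] for p in c])*1000
    (c0,sz,a)=cv2.minAreaRect(P.astype(np.float32));print(n,cv2.contourArea(c),np.array(c0),np.array(sz),a)
print(g[243,322:362]); print(g[247,232:285])
rep("slot",big((g>165).astype(np.uint8)*1,322,210,362,272)[0],.005)
rep("block",big((g>165).astype(np.uint8),236,220,280,270)[0],.042)
rep("bar",big((g<62).astype(np.uint8),246,230,266,256)[0],.086)
for z in(.0,.2,.3): print("machine edge top",ray("top",216,250,z),ray("top",216,297,z))
for z in(0,.1,.2): print("m side",ray("side",392,365,z),ray("side",430,250,z))
# dot
a=ray("top",225+151/5,205+195/5,.086);b=ray("side",255+505/4,190+239/4,.086);print(a,b)
for z in(.086,.092,.1,.11):print(z,ray("top",225+191/5,205+499/5,z),ray("side",255+557/4,190+98/4,z))
E
```

```text
[128 127 128 135 154 172 178 179 175 160 150 162 164 164 173 178 179 179
 179 178 178 178 177 169 150 127 108 104 136 168 179 179 176 167 150 131
 124 125 125 124]
[150 149 149 148 148 147 140 122 108 126 157 174 179 178 178 176 158 116
  70  50  52  55  59  64  61  58  49  34  33  58  97 138 167 176 179 178
 179 179 179 176 161 126  85  75  86  90  80  79 105 128 136 137 137]
slot 302.5 [626.0682   0.9648] [84.5838 38.0481] 5.929108619689941
block 240.5 [622.3416 191.7837] [27.7549 88.0037] 76.38475799560547
bar 117.0 [630.4532 208.2143] [25.4142 55.4642] 77.03713989257812
machine edge top [0.6212 0.3284 0.    ] [0.4984 0.3221 0.    ]
machine edge top [0.5957 0.2788 0.2   ] [0.4944 0.2736 0.2   ]
machine edge top [0.5829 0.254  0.3   ] [0.4924 0.2494 0.3   ]
m side [0.8296 0.3207 0.    ] [0.4681 0.2844 0.    ]
m side [0.9077 0.3388 0.1   ] [0.6018 0.3082 0.1   ]
m side [0.9858 0.357  0.2   ] [0.7356 0.3319 0.2   ]
[0.6263 0.2122 0.086 ] [0.6298 0.2148 0.086 ]
0.086 [0.4795 0.1877 0.086 ] [0.4893 0.1925 0.086 ]
0.092 [0.4795 0.1868 0.092 ] [0.4983 0.1951 0.092 ]
0.1 [0.4794 0.1858 0.1   ] [0.5104 0.1986 0.1   ]
0.11 [0.4794 0.1844 0.11  ] [0.5254 0.2029 0.11  ]
```

```bash
python3 - <<'E'
from h import *
t=cv2.imread("pics/top0.png");s=cv2.imread("pics/side0.png")
crop(t,130,90,110,250,3,"t_m");crop(s,370,90,200,300,3,"s_m")
for z in(0,.05,.1):print(z,ray("top",219,170,z),ray("side",392,370,z),"green",ray("top",220,215,z),ray("side",412,303,z))
C=[(118,100),(265,135),(213,312),(65,285)]
W=[ray("top",225+a/5,205+b/5,.042)[:2] for a,b in C];print(W,np.mean(W,0))
for i in range(4):
    d=W[(i+1)%4]-W[i];print(np.linalg.norm(d),np.degrees(np.arctan2(d[1],d[0])))
E
```

```text
0 [0.8401 0.3314 0.    ] [ 0.8398  0.3244 -0.    ] green [0.7155 0.3225 0.    ] [0.6617 0.3029 0.    ]
0.05 [0.8241 0.3189 0.05  ] [0.878  0.3332 0.05  ] green [0.705  0.3104 0.05  ] [0.7137 0.3133 0.05  ]
0.1 [0.8081 0.3063 0.1   ] [0.9163 0.342  0.1   ] green [0.6945 0.2982 0.1   ] [0.7657 0.3238 0.1   ]
[array([0.6815, 0.2379]), array([0.6643, 0.1621]), array([0.5732, 0.1857]), array([0.586 , 0.2609])] [0.6263 0.2116]
0.07775562184036793 -102.7726968387474
0.09412983796671517 165.46886785356182
0.07630366092530463 80.38748463103967
0.09830081816987703 -13.542355239129446
```

View pics/t_m.png

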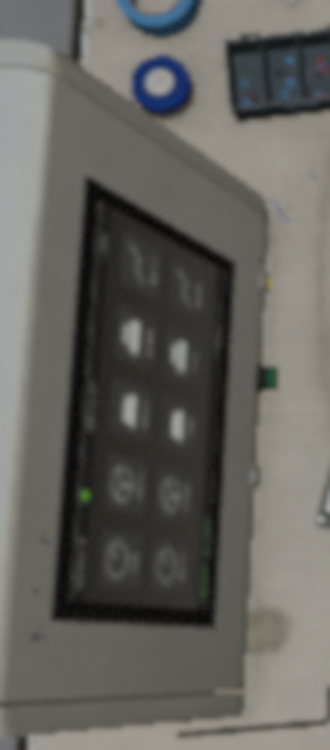

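View pics/s_m.png

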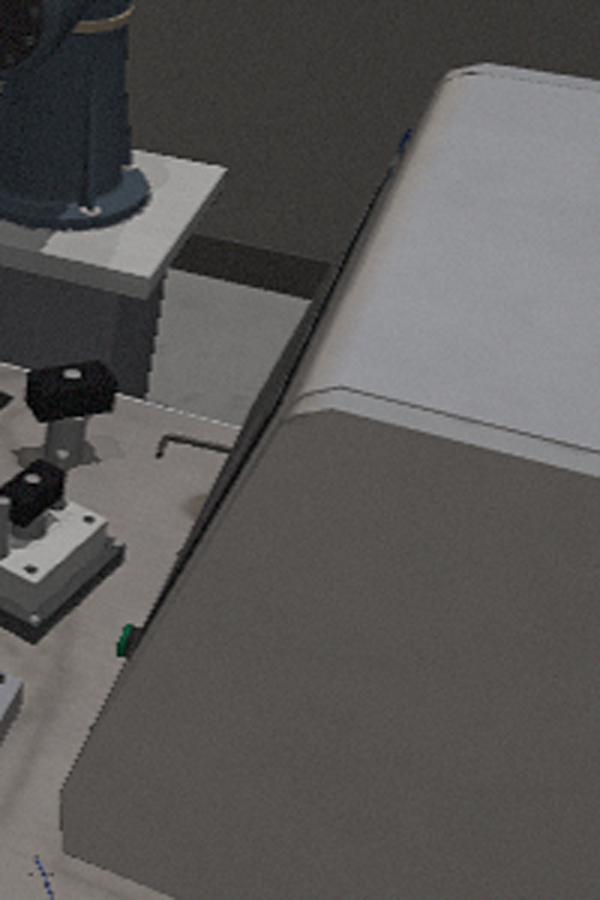

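```bash
cat >> h.py <<'E'
from scipy.spatial.transform import Rotation as Ro
def to(P,psi=None):
    s=r.get_state();q=s["tool_rot"];R=Ro.from_quat(np.r_[q[1:],q[0]]).as_matrix()
    d=R.T@(np.asarray(P)-s["eef_pos"])*1000
    y=np.degrees(np.arctan2(R[1,0],R[0,0]))
    return d.round(1), None if psi is None else round(-((psi-y+180)%360-180),1)
def st():
    s=r.get_state();q=s["tool_rot"];R=Ro.from_quat(np.r_[q[1:],q[0]]).as_matrix()
    print("t",s["clock"],"p",s["eef_pos"]*1000,"psi",np.degrees(np.arctan2(R[1,0],R[0,0])).round(2),"tilt",np.degrees(np.arccos(-R[2,2])).round(2),"F",s["contact_force"],"M",s["ft_torque"],"op",s["opening"],"q",s["q"])
E
python3 - <<'E'
from h import *
st()
for P in [(.42,-.1,.26),(.47,.05,.26),(.628,.2135,.2)]: print(to(P,-13.8))
E
```

```text
t 0.1 p [ 144.1731 -607.422   198.0621] psi 13.34 tilt 0.11 F [ 0.0809 -0.6095 -0.7192] M [ 0.0114 -0.0209  0.0323] op 1.0003219481474843 q [-1.5165  0.5284  1.4338 -0.      1.1814 -0.1785]
(array([ 385.5, -430.2,  -61. ]), np.float64(27.1))
(array([ 468.7, -564.6,  -60.7]), np.float64(27.1))
(array([ 660.1, -687.2,   -0.4]), np.float64(27.1))
```

>>> {"name": "step_arm", "arguments": {
  "plan": [0,0,0,-60,0,0,385,-430,-60,0,0,385,-430,-60,0,0,385,-430,-60,0,0,385,-430,-60,0,0,385,-430,-60,0,0,385,-430,-60,0,0,385,-430,-60,0,0,385,-430,-60,0,0,385,-430,-60,0,0,385,-430,-60,0,0,385,-430,-60,0],
  "squeeze": 30
}}

```text
clock: 1.3
eef_pos: [0.407, -0.1228, 0.2585]
tool_rot: [0.0, 0.993, 0.116, -0.0]
contact_force: [1.4, -0.9, -0.6]
opening: 0.999
```

```bash
python3 - <<'E'
from h import *
st()
for P in [(.42,-.1,.26),(.47,.05,.26),(.628,.2135,.2)]: print(to(P,-13.8))
E
```

```text
t 1.3 p [ 406.9904 -122.8386  258.4754] psi 13.32 tilt 0.0 F [ 1.3718 -0.8578 -0.611 ] M [-0.0249 -0.1086 -0.0108] op 0.9986446188891667 q [-0.5573  0.1726  1.8247 -0.      1.1443  0.7811]
(array([ 17.9, -19.2,  -1.5]), np.float64(27.1))
(array([ 101.1, -153.7,   -1.5]), np.float64(27.1))
(array([ 292.5, -276.4,   58.5]), np.float64(27.1))
```

>>> {"name": "step_arm", "arguments": {
  "plan": [0,83,-134,0,9,0,83,-134,0,18,0,83,-134,0,27,0,275,-257,30,27,0,275,-257,40,27,0,275,-257,50,27,0,275,-257,58,27,0,275,-257,58,27,0,275,-257,58,27,0,275,-257,58,27]
}}

```text
clock: 2.3
eef_pos: [0.6151, 0.1907, 0.1982]
tool_rot: [0.0, 0.993, -0.117, -0.001]
contact_force: [-0.3, -0.5, 0.3]
opening: 1.0
```

```bash
python3 - <<'E'
from h import *
st()
for n in("top","side"):
    im=vision.capture(n)[:,:,::-1]; cv2.imwrite(f"pics/{n}1.png",im)
crop(cv2.imread("pics/top1.png"),200,160,160,160,4,"t1c");crop(cv2.imread("pics/side1.png"),300,100,200,200,4,"s1c")
st(); print(to((.628,.2135,.2),-13.8))
E
```

```text
t 2.3 p [615.1085 190.7049 198.1857] psi -13.5 tilt 0.14 F [-0.3345 -0.5095  0.2767] M [0.0578 0.0181 0.058 ] op 1.0000646423906578 q [0.1272 0.5555 1.3807 0.0003 1.2078 1.9335]
t 2.4 p [613.959  188.4252 199.7251] psi -13.63 tilt 0.14 F [-0.201   0.3863  0.2573] M [-0.0002  0.0071  0.0261] op 0.9976405799602867 q [ 0.1243  0.5515  1.3838 -0.0006  1.2086  1.9332]
(array([  7.7, -27.7,  -0.3]), np.float64(0.2))
```

View pics/s1c.png

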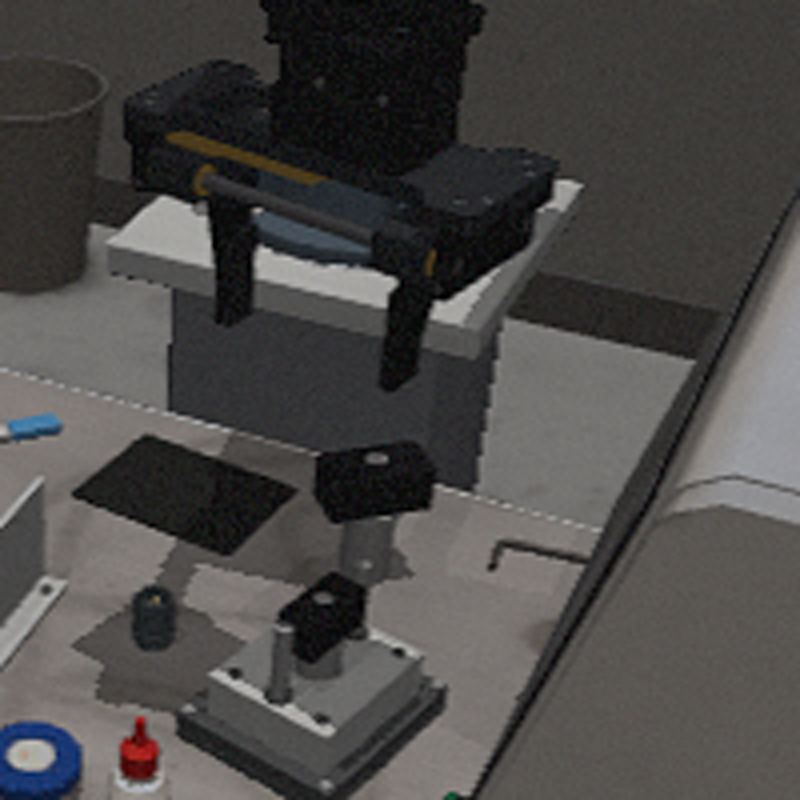

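View pics/t1c.png

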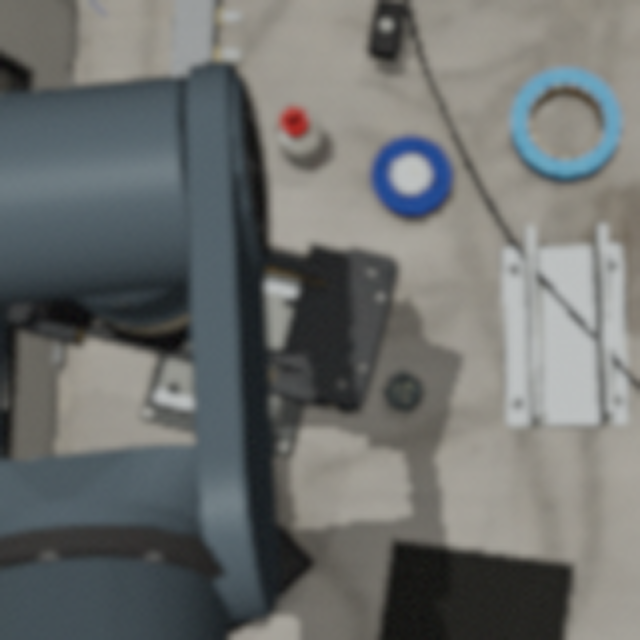

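View pics/top1.png

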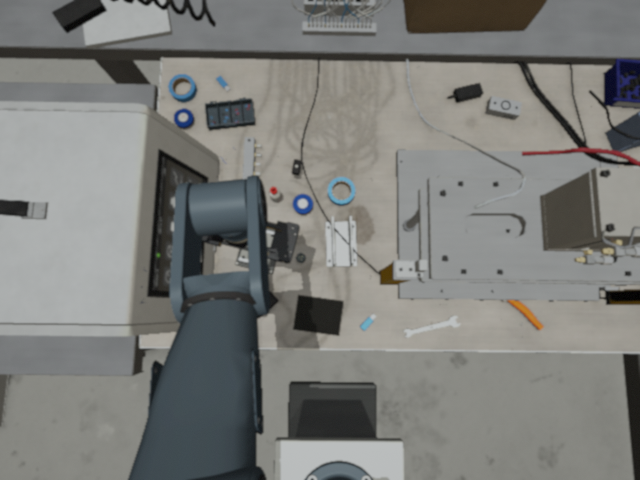

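View pics/side1.png

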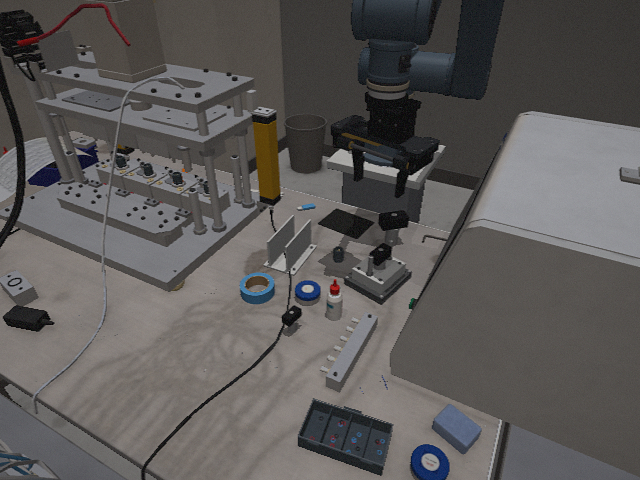

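```bash
python3 - <<'E'
from h import *
print("machine top corner")
for z in(.15,.2,.25,.3,.35):print(z,ray("top",148,108,z)[:2],ray("side",466.7,228,z)[:2])
print("link")
for z in(.25,.3,.35,.4,.45,.5,.55):print(z,"bot",ray("side",470,98,z)[:2],"topL",ray("top",176,300,z)[:2],ray("top",172,240,z)[:2])
E
```

```text
machine top corner
0.15 [0.9443 0.4719] [0.5652 0.3637]
0.2 [0.9206 0.4504] [0.6424 0.3712]
0.25 [0.897  0.4289] [0.7197 0.3787]
0.3 [0.8733 0.4073] [0.7969 0.3862]
0.35 [0.8496 0.3858] [0.8741 0.3937]
link
0.25 bot [0.0939 0.2471] topL [0.4864 0.3418] [0.6089 0.358 ]
0.3 bot [0.2494 0.271 ] topL [0.4859 0.3252] [0.6014 0.3404]
0.35 bot [0.4049 0.295 ] topL [0.4853 0.3085] [0.5939 0.3229]
0.4 bot [0.5605 0.319 ] topL [0.4847 0.2919] [0.5865 0.3054]
0.45 bot [0.716  0.3429] topL [0.4841 0.2753] [0.579  0.2878]
0.5 bot [0.8715 0.3669] topL [0.4835 0.2586] [0.5715 0.2703]
0.55 bot [1.027  0.3909] topL [0.4829 0.242 ] [0.564  0.2527]
```

>>> {"name": "step_arm", "arguments": {
  "plan": [0,7.7,-27.7,0,0.2,0,7.7,-27.7,20,0.2,0,7.7,-27.7,50,0.2,0,7.7,-27.7,80,0.2,0,7.7,-27.7,80,0.2]
}}

```text
clock: 2.9
eef_pos: [0.6247, 0.2116, 0.117]
tool_rot: [0.002, 0.993, -0.122, -0.005]
contact_force: [0.1, 0.1, -0.8]
opening: 1.0
```

```bash
python3 - <<'E'
from h import *
st()
im=vision.capture("side")[:,:,::-1]; cv2.imwrite("pics/side2.png",im)
crop(im,300,100,200,200,4,"s2c")
st(); print(to((.628,.2135,.055),-13.8))
E
```

```text
t 2.9 p [624.6583 211.5831 116.9969] psi -13.96 tilt 0.57 F [ 0.127   0.1285 -0.8033] M [-0.008   0.064   0.0044] op 1.0000673802315128 q [ 0.1576  0.6704  1.4038 -0.0004  1.0774  1.9722]
t 2.95 p [626.7492 212.1072 119.379 ] psi -13.95 tilt 0.29 F [-0.2161 -0.5309 -0.8916] M [ 0.0007  0.0341 -0.0258] op 1.0018325508753807 q [ 0.1579  0.6682  1.4004 -0.0003  1.078   1.9723]
(array([ 1.2, -1.8, 64.4]), np.float64(-0.2))
```

View pics/s2c.png

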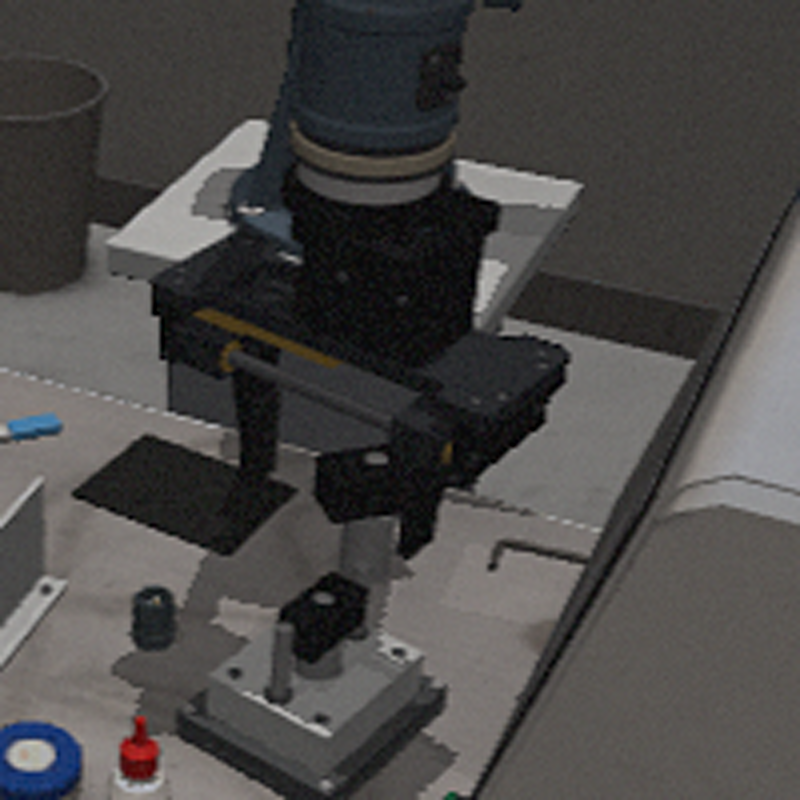

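>>> {"name": "step_arm", "arguments": {
  "plan": [0,1.2,-1.8,20,0,0,1.2,-1.8,45,0,0,1.2,-1.8,63,0,0,1.2,-1.8,63,0,0.3,1.2,-1.8,63,0,0.45,1.2,-1.8,63,0,0.45,1.2,-1.8,63,0],
  "squeeze": 10
}}

```text
clock: 3.65
eef_pos: [0.6319, 0.2154, 0.0595]
tool_rot: [-0.0, 0.993, -0.121, 0.002]
contact_force: [-0.1, 0.7, -0.0]
opening: 0.812
```

```bash
python3 - <<'E'
from h import *
st()
im=vision.capture("side")[:,:,::-1]; cv2.imwrite("pics/side3.png",im)
crop(im,300,100,200,200,4,"s3c")
st(); print(to((.628,.2135,.055),-13.8))
E
```

```text
t 3.65 p [631.8524 215.3578  59.4945] psi -13.87 tilt 0.2 F [-0.0551  0.7315 -0.0393] M [ 0.0178 -0.0293  0.0085] op 0.8121956818317476 q [ 0.1614  0.748   1.4281 -0.      0.9621  1.9743]
t 3.7 p [631.542  215.3475  59.1004] psi -13.86 tilt 0.16 F [-0.3988  1.1801  0.949 ] M [ 0.0626 -0.0025  0.0022] op 0.7663833780493534 q [0.1615 0.7484 1.4285 0.     0.962  1.9742]
(array([-3. ,  2.6,  4.1]), np.float64(-0.1))
```

View pics/s3c.png

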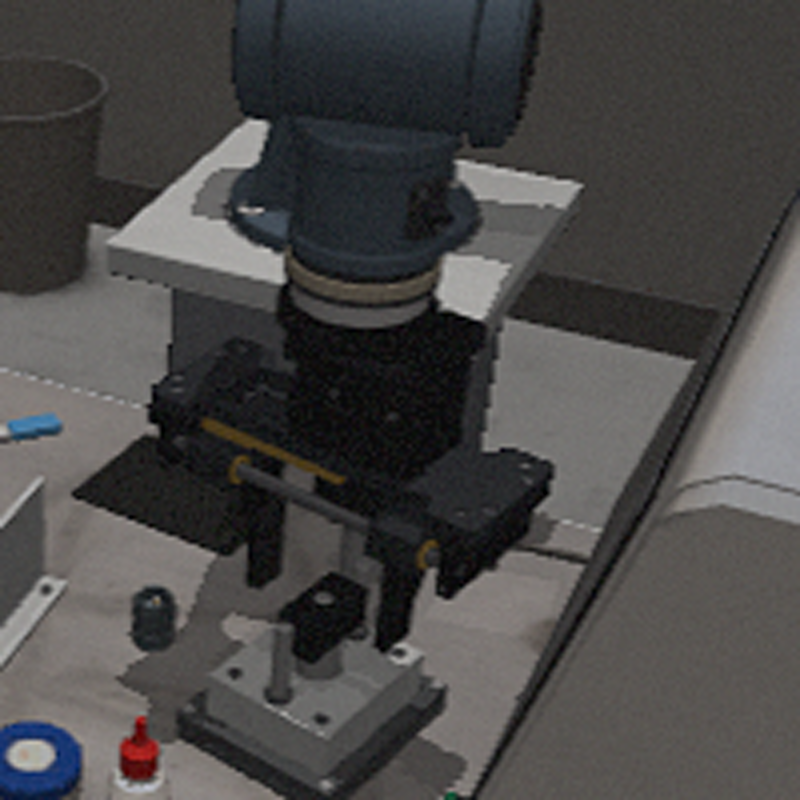

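>>> {"name": "step_arm", "arguments": {
  "plan": [0.4,-3,2,3,0,0.6,-3,2,3,0,0.8,-3,2,3,0,0.8,-3,2,3,0,0.8,-3,2,3,0,0.8,-3,2,3,0,0.8,-3,2,3,0,0.8,-3,2,3,0],
  "squeeze": 10
}}

```text
clock: 4.5
eef_pos: [0.6271, 0.2135, 0.0545]
tool_rot: [0.0, 0.993, -0.121, -0.0]
contact_force: [-1.1, -2.7, 1.5]
opening: 0.296
```

```bash
python3 - <<'E'
from h import *
st()
im=vision.capture("side")[:,:,::-1]; cv2.imwrite("pics/side4.png",im)
crop(im,330,150,120,160,5,"s4c")
st()
E
```

```text
t 4.5 p [627.073  213.5312  54.5457] psi -13.86 tilt 0.05 F [-1.1457 -2.6869  1.4793] M [-0.4858  0.0856  0.0486] op 0.29577484974991347 q [ 0.1602  0.7504  1.4411 -0.0008  0.9504  1.9733]
t 4.55 p [627.0762 213.5298  54.5437] psi -13.86 tilt 0.04 F [-0.8746 -3.5613  1.7371] M [-0.5212  0.102   0.0302] op 0.2949593673327307 q [ 0.1602  0.7504  1.4412 -0.0008  0.9504  1.9732]
```

View pics/s4c.png

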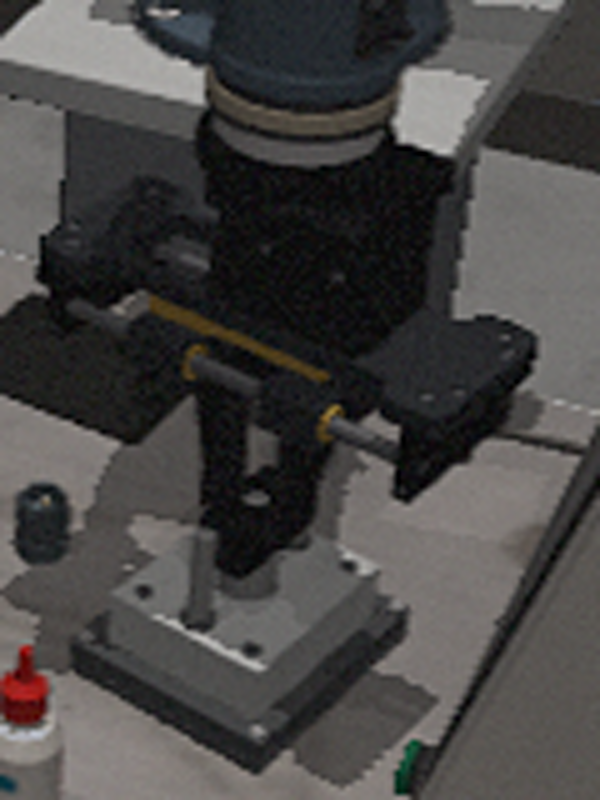

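>>> {"name": "step_arm", "arguments": {
  "plan": [0.9,0,0.5,0,0,0.9,0,1,0,0,0.9,0,1,0,0,0.9,0,1,0,-7,0.9,0,1,-0.3,-14,0.9,0,1,-0.6,-20,0.9,0,1,-0.6,-20],
  "squeeze": 45
}}

```text
clock: 5.25
eef_pos: [0.6268, 0.2133, 0.0546]
tool_rot: [-0.0, 0.999, 0.053, -0.0]
contact_force: [0.5, -0.6, -2.8]
opening: 0.29
```

```bash
python3 - <<'E'
from h import *
st()
im=vision.capture("side")[:,:,::-1]; cv2.imwrite("pics/side5.png",im)
crop(im,330,150,120,160,5,"s5c")
st()
E
```

```text
t 5.25 p [626.7628 213.2927  54.6198] psi 6.13 tilt 0.03 F [ 0.4781 -0.636  -2.7751] M [-0.0456 -0.0058  0.0034] op 0.29049682711353736 q [0.1594 0.7498 1.4425 0.0005 0.9496 1.6229]
t 5.3 p [626.776  213.2742  54.6205] psi 6.03 tilt 0.02 F [ 0.2294 -0.385  -2.6852] M [ 0.0031 -0.0441  0.0776] op 0.2907443065437254 q [0.1594 0.7498 1.4424 0.0004 0.9496 1.6246]
```

View pics/s5c.png

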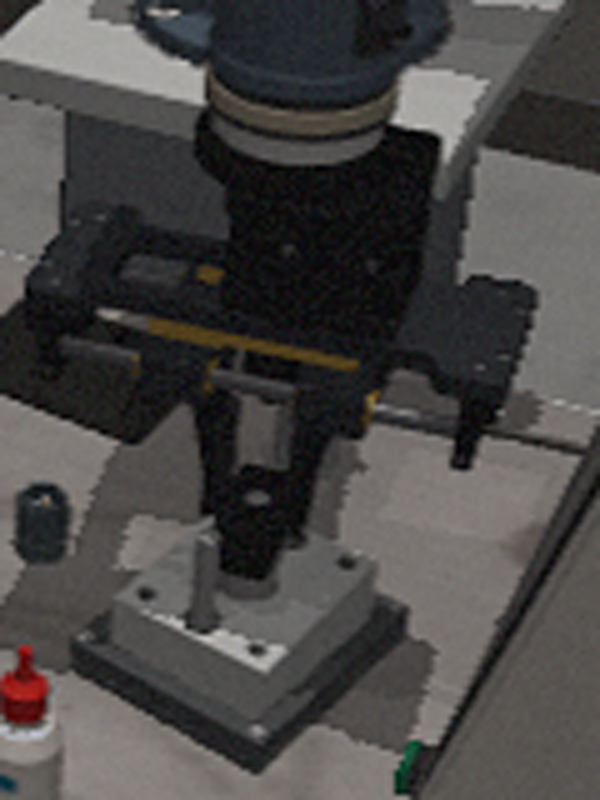

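>>> {"name": "step_arm", "arguments": {
  "plan": [0.9,0,0,0,8,0.9,0,0,-0.5,16,0.9,0,0,-1,24,0.9,0,0,-1.5,32,0.9,0,0,-1.8,40,0.9,0,0,-1.8,40]
}}

```text
clock: 5.9
eef_pos: [0.6267, 0.2135, 0.056]
tool_rot: [-0.0, 0.956, -0.292, -0.0]
contact_force: [1.5, 1.5, -5.3]
opening: 0.292
```

```bash
python3 - <<'E'
from h import *
st()
E
```

```text
t 5.9 p [626.701  213.4654  56.0211] psi -33.97 tilt 0.05 F [ 1.5406  1.5034 -5.3088] M [ 0.099  -0.2032 -0.0239] op 0.29164316026477866 q [0.1595 0.7479 1.4418 0.0009 0.9523 2.3227]
```

>>> {"name": "step_arm", "arguments": {
  "plan": [0.9,0,0,0,-8,0.9,0,0,-0.5,-16,0.9,0,0,-1,-24,0.9,0,0,-1.5,-32,0.9,0,0,-1.9,-40,0.9,0,0,-1.9,-40,0.9,0,0,-1.9,-32,0.9,0,0,-2.4,-24,0.9,0,0,-2.9,-16,0.9,0,0,-3.4,-8,0.9,0,0,-3.8,0,0.9,0,0,-3.8,0]
}}

```text
clock: 7.1
eef_pos: [0.6266, 0.2133, 0.0602]
tool_rot: [-0.0, 0.956, -0.292, -0.0]
contact_force: [-0.1, -0.3, -5.0]
opening: 0.292
```

```bash
python3 - <<'E'
from h import *
st()
im=vision.capture("side")[:,:,::-1]; cv2.imwrite("pics/side6.png",im)
crop(im,330,150,120,160,5,"s6c")
E
```

```text
t 7.1 p [626.6091 213.285   60.1523] psi -33.96 tilt 0.04 F [-0.0597 -0.2882 -5.0055] M [ 0.1663 -0.1433 -0.059 ] op 0.2924744138740691 q [0.1594 0.7423 1.4399 0.0006 0.96   2.3226]
```

View pics/s6c.png

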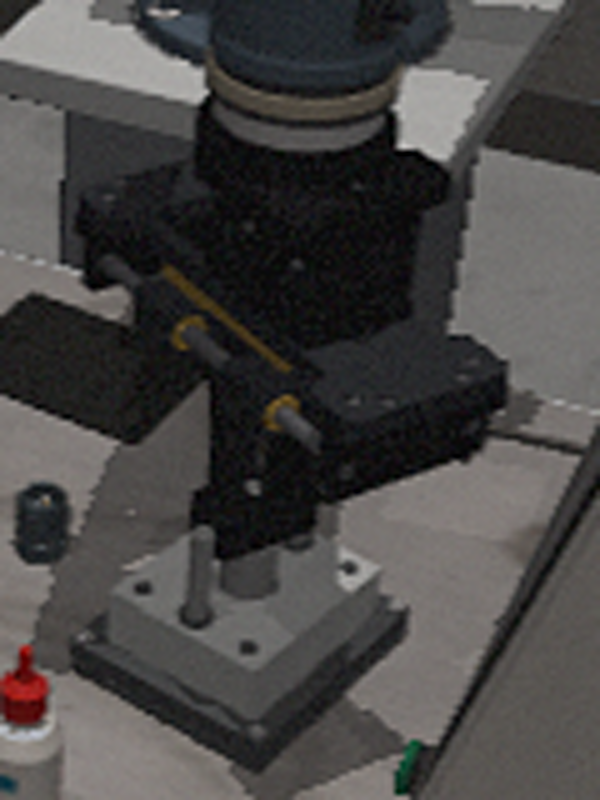

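>>> {"name": "step_arm", "arguments": {
  "plan": [0.9,0,0,0,-8,0.9,0,0,-0.5,-16,0.9,0,0,-1,-24,0.9,0,0,-1.5,-32,0.9,0,0,-1.9,-40,0.9,0,0,-1.9,-40,0.9,0,0,-1.9,-32,0.9,0,0,-2.4,-24,0.9,0,0,-2.9,-16,0.9,0,0,-3.4,-8,0.9,0,0,-3.8,0,0.9,0,0,-3.8,0]
}}

```text
clock: 8.35
eef_pos: [0.6267, 0.2132, 0.0644]
tool_rot: [-0.0, 0.956, -0.292, -0.0]
contact_force: [-0.4, 0.2, -4.7]
opening: 0.285
```

>>> {"name": "step_arm", "arguments": {
  "plan": [0.9,0,0,0,-8,0.9,0,0,-0.5,-16,0.9,0,0,-1,-24,0.9,0,0,-1.5,-32,0.9,0,0,-1.9,-40,0.9,0,0,-1.9,-40,0.9,0,0,-1.9,-32,0.9,0,0,-2.4,-24,0.9,0,0,-2.9,-16,0.9,0,0,-3.4,-8,0.9,0,0,-3.8,0,0.9,0,0,-3.8,0]
}}

```text
clock: 9.55
eef_pos: [0.6277, 0.2131, 0.0692]
tool_rot: [-0.0, 0.956, -0.292, 0.001]
contact_force: [0.2, -0.2, -1.0]
opening: 0.295
```

```bash
python3 - <<'E'
from h import *
st()
im=vision.capture("side")[:,:,::-1]; cv2.imwrite("pics/side7.png",im)
crop(im,330,150,120,160,5,"s7c")
E
```

```text
t 9.55 p [627.6979 213.1203  69.1703] psi -33.94 tilt 0.11 F [ 0.2448 -0.2337 -0.9973] M [0.0862 0.0091 0.0195] op 0.294582259261264 q [ 0.1591  0.7305  1.4349 -0.      0.9743  2.3223]
```

View pics/s7c.png

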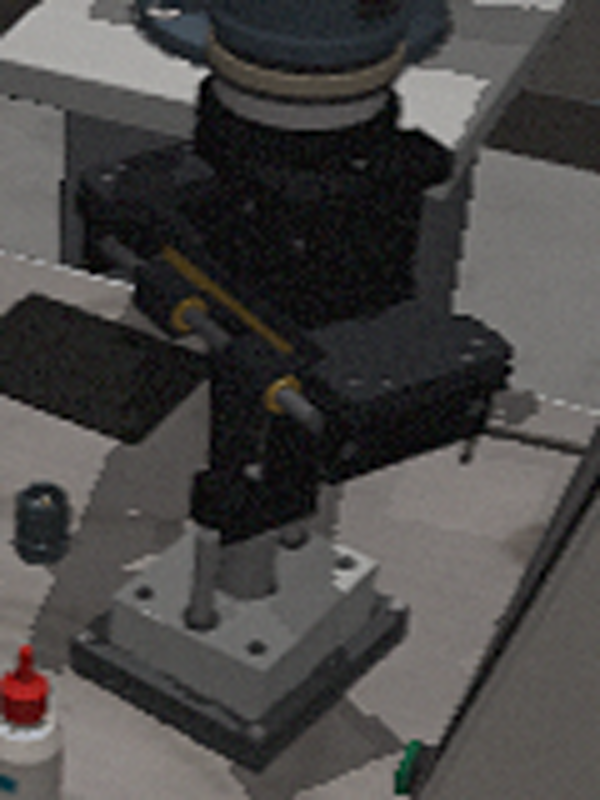

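>>> {"name": "step_arm", "arguments": {
  "plan": [0.9,0,0,-0.5,-8,0.9,0,0,-1,-16,0.9,0,0,-2,-20,0.9,0,0,-4,-20,0.9,0,0,-7,-20,0.9,0,0,-12,-20,0.9,0,0,-20,-20,0.9,0,0,-32,-20,0.9,0,0,-45,-20,0.9,0,0,-60,-20,0.9,0,0,-75,-20,0.9,0,0,-80,-20]
}}

```text
clock: 10.8
eef_pos: [0.6285, 0.2133, 0.1514]
tool_rot: [-0.001, 0.993, -0.121, 0.002]
contact_force: [0.2, 0.4, -1.2]
opening: 0.293
```

```bash
python3 - <<'E'
from h import *
st()
t=vision.capture("top")[:,:,::-1];im=vision.capture("side")[:,:,::-1]; cv2.imwrite("pics/side8.png",im);cv2.imwrite("pics/top8.png",t)
crop(im,300,100,160,200,4,"s8c")
st()
for P in [(.456,.057,.16),(.456,.057,.06),(.456,.057,.0373)]: print(to(P,0))
E
```

```text
t 10.8 p [628.5221 213.3197 151.371 ] psi -13.86 tilt 0.28 F [ 0.163   0.3777 -1.1603] M [ 0.0714  0.0277 -0.0132] op 0.2932341818970324 q [0.1592 0.6294 1.3782 0.     1.1291 1.9719]
t 10.9 p [627.8251 213.197  150.0318] psi -13.86 tilt 0.18 F [ 0.7244 -0.5244 -2.0357] M [0.0893 0.0133 0.0135] op 0.28929546974819603 q [ 0.1592  0.6308  1.3797 -0.      1.1281  1.9719]
(array([-129.4,  192.8,  -10.6]), np.float64(-13.9))
(array([-129.7,  192.9,   89.4]), np.float64(-13.9))
(array([-129.7,  192.9,  112.1]), np.float64(-13.9))
```

View pics/s8c.png

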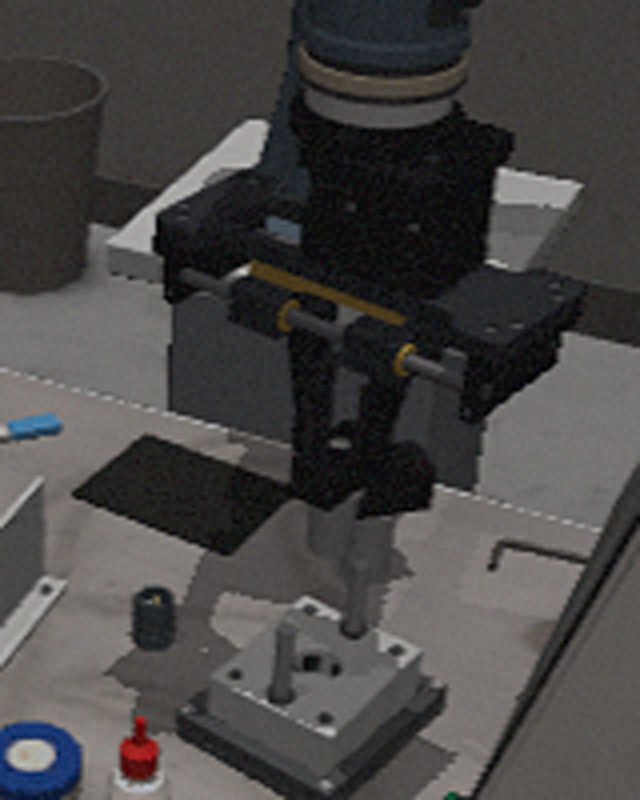

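View pics/top8.png

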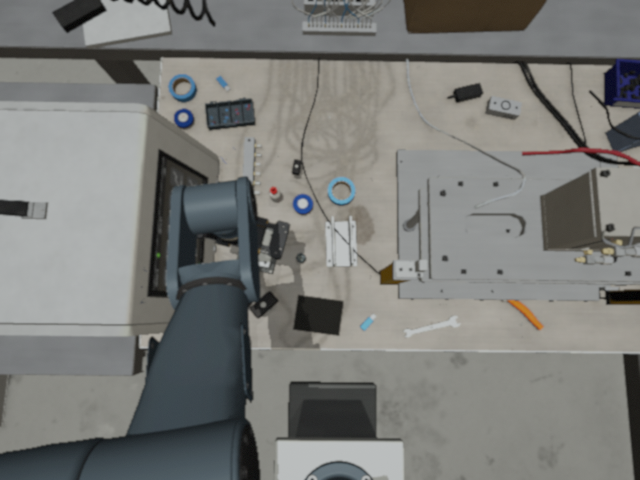

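>>> {"name": "step_arm", "arguments": {
  "plan": [0.9,-20,32,-5,-2,0.9,-45,65,-5,-5,0.9,-75,110,0,-9,0.9,-105,155,5,-13.9,0.9,-129,190,15,-13.9,0.9,-131,200,40,-13.9,0.9,-131,200,70,-13.9,0.9,-131,200,95,-13.9,0.9,-131,200,105,-13.9,0.9,-131,200,105,-13.9,0.9,-131,200,105,-13.9]
}}

```text
clock: 12.0
eef_pos: [0.4523, 0.0503, 0.0436]
tool_rot: [0.0, 1.0, 0.0, 0.0]
contact_force: [-0.5, -0.9, -0.9]
opening: 0.289
```

```bash
python3 - <<'E'
from h import *
st()
im=vision.capture("side")[:,:,::-1]; cv2.imwrite("pics/side9.png",im)
crop(im,290,100,160,150,5,"s9c")
st()
def P(a,b,z=.0): return ray("top",225+a/5,205+b/5,z)[:2]
for n,a,b,z in [("flangeL",(503,85),(510,305),.005),("flangeR",(655,80),(660,300),.005),("wallL",(538,55),(542,300),.076),("wallR",(628,52),(634,300),.076)]:
    A,B=P(*a,z),P(*b,z);d=A-B;print(n,A,B,np.linalg.norm(d),np.degrees(np.arctan2(d[1],d[0])))
E
```

```text
t 12.0 p [452.2562  50.3306  43.5809] psi 0.05 tilt 0.03 F [-0.4552 -0.9178 -0.8671] M [ 0.0047 -0.0188 -0.0429] op 0.28877516872028997 q [-0.1356  0.5866  1.9841  0.0001  0.5704  1.4342]
t 12.05 p [452.6138  50.313   43.9709] psi 0.06 tilt 0.09 F [-0.4713 -0.8867 -1.2682] M [ 0.0108 -0.013   0.0056] op 0.2917662027611315 q [-0.1355  0.5858  1.9839  0.      0.5702  1.4342]
flangeL [0.6994 0.0403] [0.5821 0.0352] 0.11735701820202778 2.490151914628154
flangeR [ 0.7032 -0.0406] [ 0.5858 -0.0434] 0.11748466502571406 1.3641757922567266
wallL [0.7009 0.0234] [0.5781 0.0202] 0.1227962367134889 1.4755507554543321
wallR [ 0.7031 -0.0216] [ 0.5787 -0.025 ] 0.1243870237801883 1.5531585240713441
```

View pics/s9c.png

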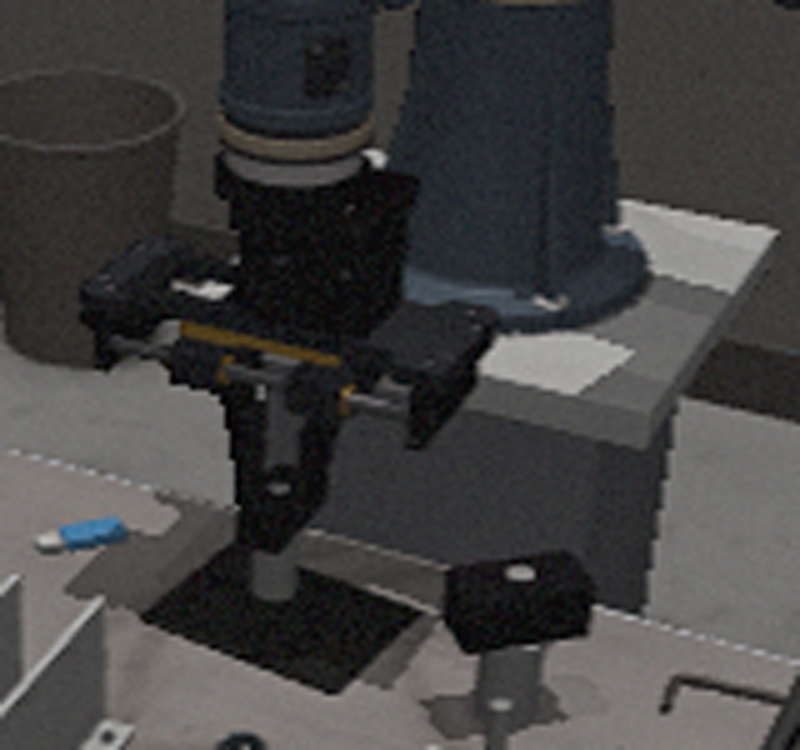

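>>> {"name": "step_arm", "arguments": {
  "plan": [0.9,0,0,4,0,0.9,0,0,7,0,0.9,0,0,8.5,0,0.9,0,0,9.5,0,0.9,0,0,10,0,0.9,0,0,10,0]
}}

```text
clock: 12.65
eef_pos: [0.4519, 0.0502, 0.0335]
tool_rot: [-0.0, 1.0, 0.0, 0.0]
contact_force: [0.5, -0.4, 1.0]
opening: 0.29
```

```bash
python3 - <<'E'
from h import *
st()
E
```

```text
t 12.65 p [451.8579  50.2453  33.4521] psi 0.04 tilt 0.01 F [ 0.5027 -0.3827  1.0024] M [ 0.0496  0.0291 -0.017 ] op 0.2903635299428939 q [-0.1359  0.6081  1.99    0.      0.5433  1.4341]
```

>>> {"name": "step_arm", "arguments": {
  "plan": [0.9,0,0,0.5,0,0.9,0,0,0.5,0,0.6,0,0,0.5,0,0.3,0,0,0.5,0,0.2,0,0,0.5,0,0,0,0,0.5,0,0,0,0,0.5,0,0,0,0,0.5,0,0,0,0,0.5,0,0,0,0,0.5,0],
  "squeeze": 10
}}

```text
clock: 13.65
eef_pos: [0.4518, 0.0503, 0.0328]
tool_rot: [-0.0, 1.0, 0.0, -0.0]
contact_force: [0.3, 0.7, 0.1]
opening: 0.934
```

```bash
python3 - <<'E'
from h import *
st()
im=vision.capture("side")[:,:,::-1]; cv2.imwrite("pics/side10.png",im)
crop(im,290,100,160,150,5,"s10c")
E
```

```text
t 13.65 p [451.7722  50.2736  32.7664] psi 0.04 tilt 0.0 F [0.304  0.6995 0.0844] M [ 0.038  -0.0243 -0.0441] op 0.9337407609972244 q [-0.1359  0.6096  1.9904  0.      0.5417  1.4342]
```

View pics/s10c.png

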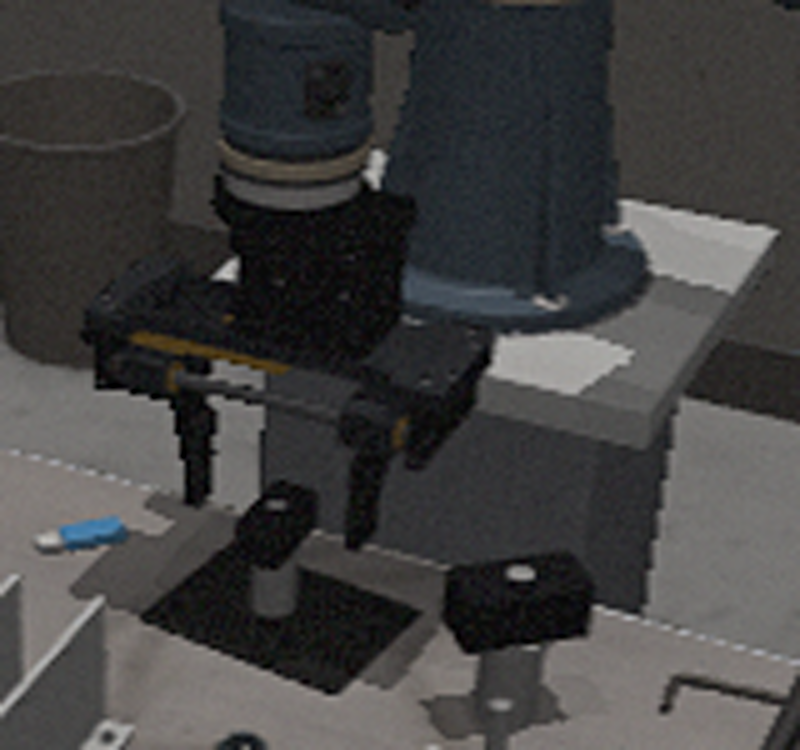

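>>> {"name": "step_arm", "arguments": {
  "plan": [0,0,0,-20,0,0,0,0,-50,0,0,0,0,-72,-8,0,0,0,-72,-16,0,0,0,-72,-24,0,0,0,-72,-32,0,0,0,-72,-40,0,0,0,-72,-48,0,0,0,-72,-56,0,0,0,-72,-64,0,0,0,-72,-72,0,0,0,-72,-80]
}}

```text
clock: 14.9
eef_pos: [0.4516, 0.0503, 0.1048]
tool_rot: [-0.0, 0.764, 0.645, -0.0]
contact_force: [0.2, 0.1, -0.7]
opening: 0.999
```

>>> {"name": "step_arm", "arguments": {
  "plan": [0,0,0,0,-8,0,0,0,0,-10,0,0,0,0,-10,0,0,0,0,-10]
}}

```text
clock: 15.3
eef_pos: [0.4517, 0.0502, 0.1048]
tool_rot: [-0.0, 0.707, 0.707, -0.0]
contact_force: [0.1, 0.2, 0.4]
opening: 1.004
```

```bash
python3 - <<'E'
from h import *
st()
print(ray("side",345,201,.065))
im=vision.capture("side")[:,:,::-1]; cv2.imwrite("pics/side11.png",im)
crop(im,290,100,160,150,5,"s11c")
st();print(to((.4518,.0503,.0345),90))
E
```

```text
t 15.3 p [451.7418  50.248  104.7894] psi 89.99 tilt 0.0 F [0.1333 0.1764 0.3752] M [-0.0014 -0.0159  0.0543] op 1.003773568046879 q [-0.1359  0.4619  1.9428 -0.      0.737  -0.1357]
[0.4565 0.0513 0.065 ]
t 15.35 p [451.7238  50.26   104.7774] psi 89.99 tilt 0.01 F [-0.0523 -0.2879 -0.2541] M [ 0.0172 -0.1028  0.0225] op 0.9989572531484439 q [-0.1359  0.4619  1.9428  0.      0.737  -0.1358]
(array([ 0. ,  0.1, 70.3]), np.float64(-0.0))
```

View pics/s11c.png

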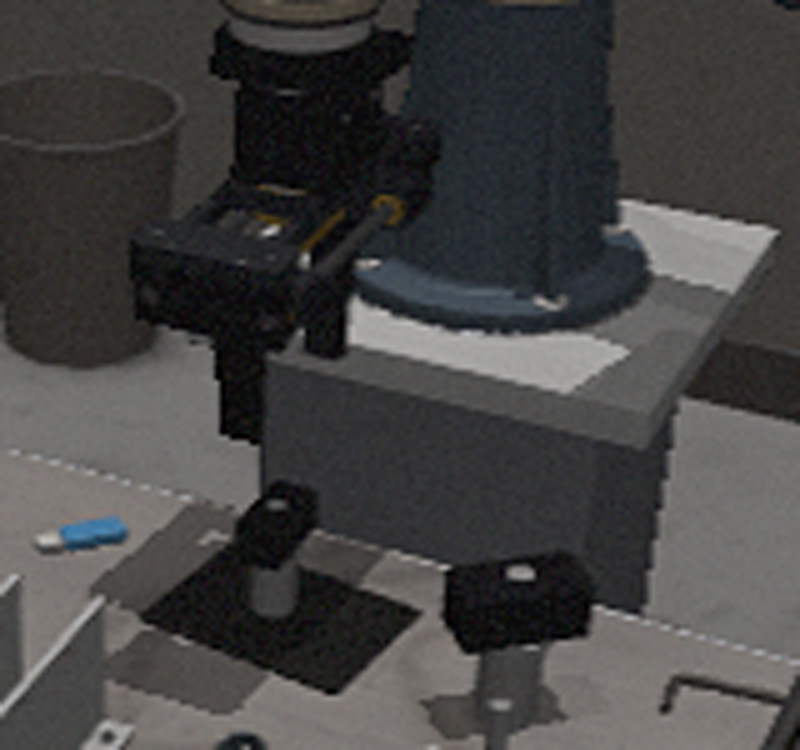

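>>> {"name": "step_arm", "arguments": {
  "plan": [0,0,2,25,0,0,0,2,50,0,0,0,2,65,0,0,0,2,70,0,0,0,2,70,0,0.3,0,2,70,0,0.4,0,2,70,0,0.5,0,2,70,0,0.6,0,2,70,0,0.6,0,2,70,0,0.6,0,2,70,0,0.6,0,2,70,0],
  "squeeze": 5
}}

```text
clock: 16.55
eef_pos: [0.4539, 0.0502, 0.035]
tool_rot: [0.0, 0.707, 0.707, 0.0]
contact_force: [0.2, 0.4, 1.8]
opening: 0.575
```

```bash
python3 - <<'E'
from h import *
st()
im=vision.capture("side")[:,:,::-1]; cv2.imwrite("pics/side12.png",im)
crop(im,290,100,160,150,5,"s12c")
st()
E
```

```text
t 16.55 p [453.8597  50.2393  34.9652] psi 90.04 tilt 0.01 F [0.1719 0.3797 1.8008] M [-0.0302 -0.0873 -0.0107] op 0.5748598704200796 q [-0.1353  0.6061  1.9844  0.      0.5509 -0.136 ]
t 16.6 p [453.867   50.2436  34.9578] psi 90.04 tilt 0.01 F [-0.6033  0.4965  2.5073] M [-0.0231 -0.0951  0.0097] op 0.5736237285181818 q [-0.1353  0.6061  1.9844 -0.      0.5509 -0.136 ]
```

View pics/s12c.png

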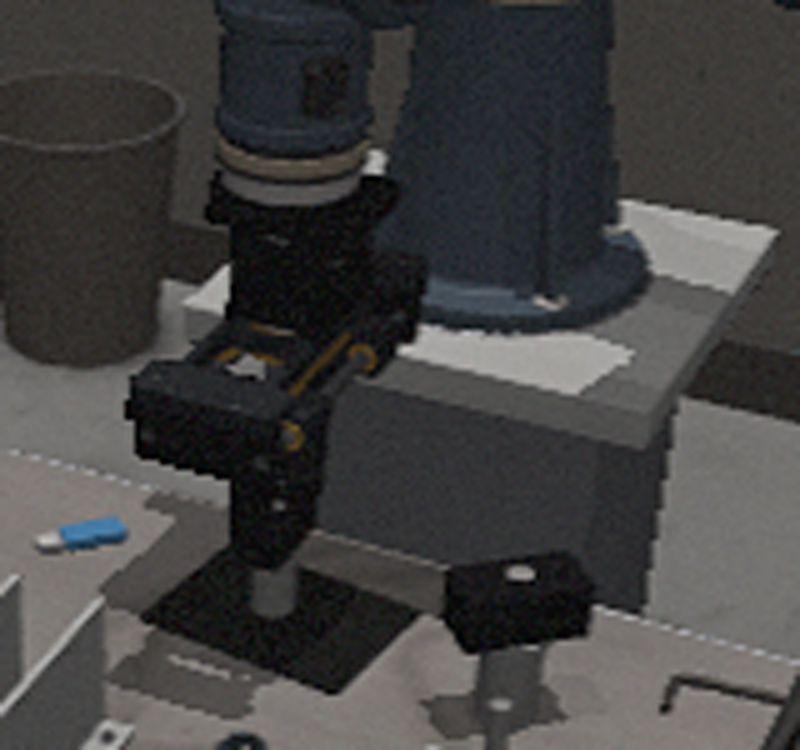

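>>> {"name": "step_arm", "arguments": {
  "plan": [0.7,0,0,0,0,0.7,0,0,0,0,0.7,0,0,-10,0,0.7,0,0,-40,0,0.7,0,0,-75,0,0.7,0,0,-100,0,0.7,-20,40,-105,0,0.7,-40,85,-105,0,0.7,-48,125,-105,-1,0.7,-51,150,-105,-1.6,0.7,-52,162,-105,-1.6,0.7,-52,162,-105,-1.6],
  "squeeze": 30
}}

```text
clock: 17.8
eef_pos: [0.6174, -0.0021, 0.1397]
tool_rot: [0.001, 0.697, 0.717, 0.0]
contact_force: [0.3, -0.0, -1.6]
opening: 0.571
```

```bash
python3 - <<'E'
from h import *
st()
for n in("top","side"):
    im=vision.capture(n)[:,:,::-1]; cv2.imwrite(f"pics/{n}13.png",im)
crop(im,270,100,160,180,4,"s13c"); crop(cv2.imread("pics/top13.png"),250,160,150,140,5,"t13c")
st();print(to((.616,-.0017,.1),91.6))
E
```

```text
t 17.8 p [617.3561  -2.1416 139.6877] psi 91.62 tilt 0.07 F [ 0.2949 -0.0263 -1.5989] M [-0.0928 -0.0239  0.0003] op 0.5714665070745768 q [-0.1843  0.5863  1.5102  0.      1.0439 -0.2125]
t 17.9 p [614.4191  -1.3505 139.3609] psi 91.65 tilt 0.15 F [-0.3434  0.1698 -0.8943] M [-0.0139 -0.097   0.0479] op 0.5722389775017005 q [-0.1838  0.5846  1.5149 -0.      1.0446 -0.2126]
(array([-0.4,  1.7, 39.4]), np.float64(0.0))
```

View pics/s13c.png

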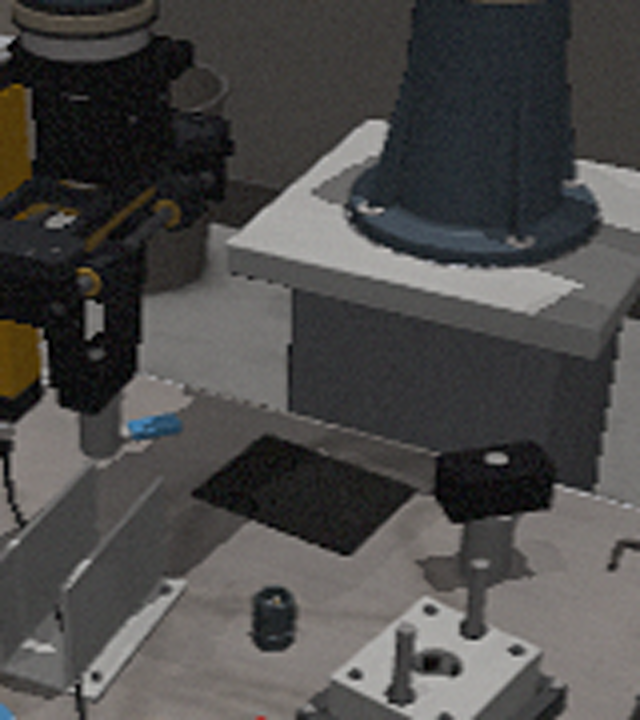

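View pics/t13c.png

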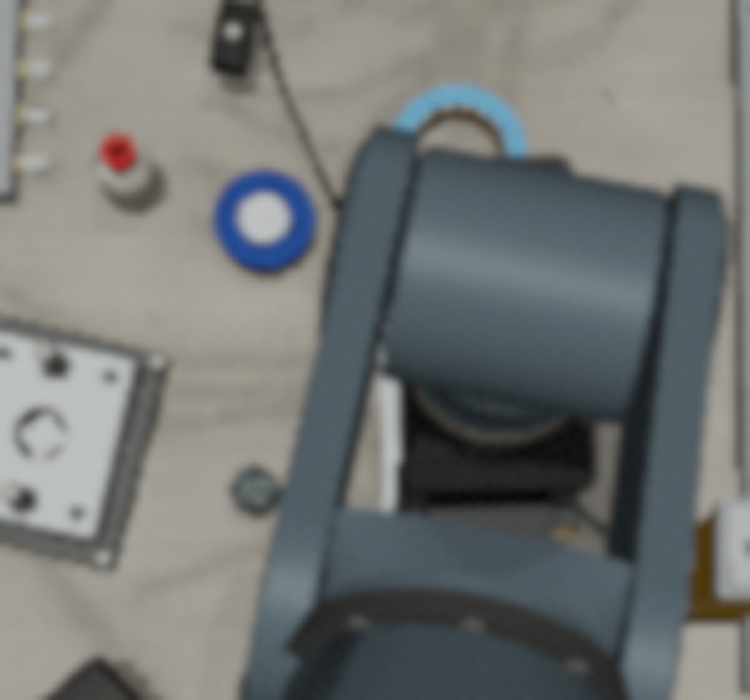

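```bash
python3 - <<'E'
from h import *
s=cv2.imread("pics/side0.png");crop(s,230,90,70,130,5,"s_post")
t=cv2.imread("pics/top0.png");crop(t,360,240,80,60,8,"t_post")
for z in(.1,.15,.2,.25,.3):print(z,ray("top",424,270,z)[:2],ray("top",395,270,z)[:2],ray("side",264,108,z)[:2], ray("side",279,118,z)[:2])
t=cv2.imread("pics/top13.png");cv2.imwrite("pics/t13f.png",t[100:480,200:520])
print(r.get_state()['clock'])
E
```

```text
0.1 [ 0.5666 -0.1969] [ 0.5657 -0.1271] [ 0.0695 -0.4473] [ 0.1265 -0.3491]
0.15 [ 0.5622 -0.1852] [ 0.5614 -0.1188] [ 0.1848 -0.3667] [ 0.2366 -0.2775]
0.2 [ 0.5578 -0.1735] [ 0.557  -0.1105] [ 0.3001 -0.2861] [ 0.3467 -0.2058]
0.25 [ 0.5535 -0.1619] [ 0.5527 -0.1022] [ 0.4154 -0.2055] [ 0.4568 -0.1341]
0.3 [ 0.5491 -0.1502] [ 0.5484 -0.0938] [ 0.5307 -0.1249] [ 0.5669 -0.0625]
17.9
```

View pics/s_post.png

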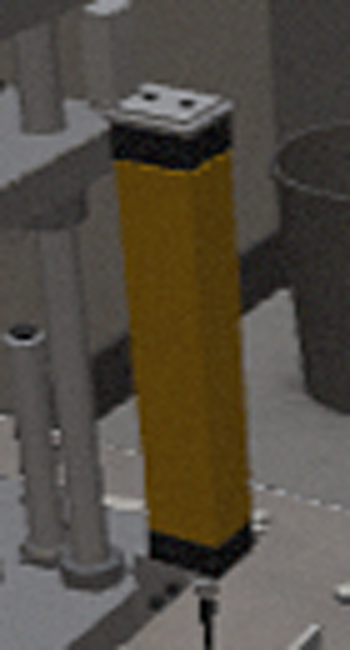

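View pics/t_post.png

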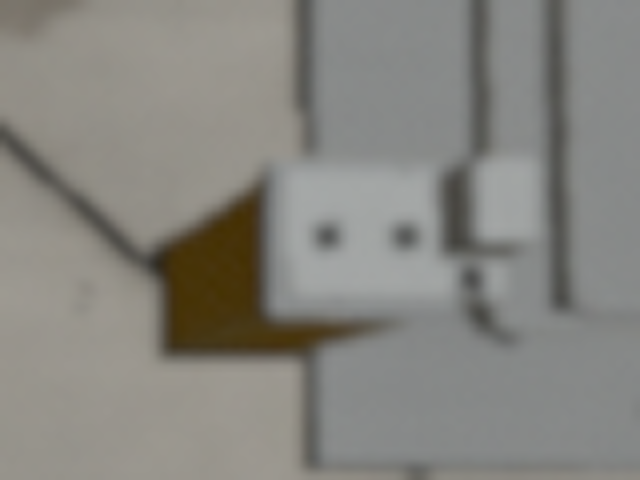

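View pics/side13.png

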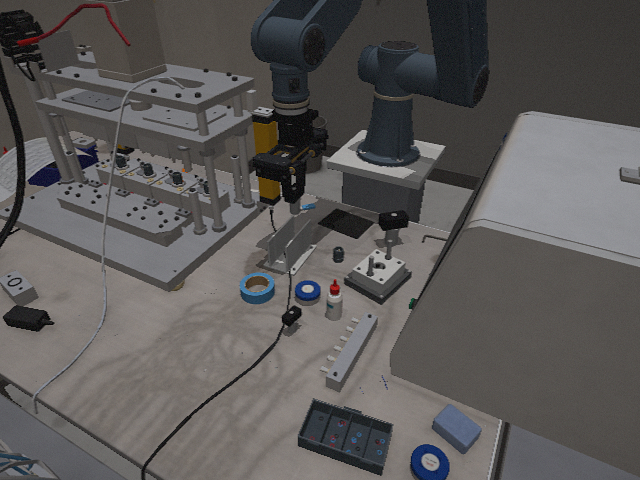

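View pics/top13.png

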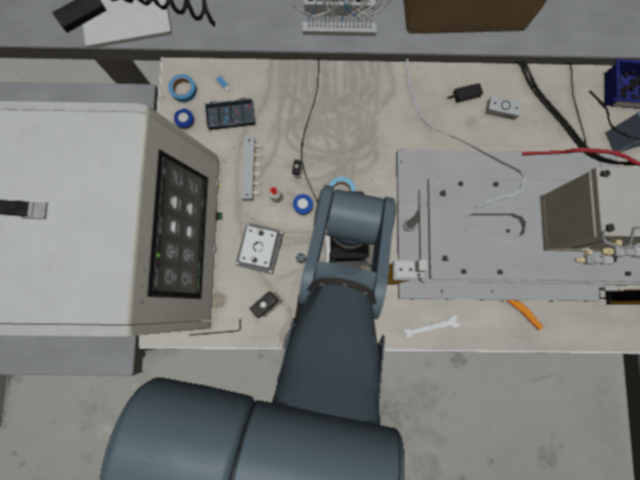

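```bash
python3 - <<'E'
from h import *
s=cv2.imread("pics/side13.png");crop(s,235,0,130,130,6,"s13w")
def rx(n,u,v,x):
    a=ray(n,u,v,0);b=ray(n,u,v,.5);return a+(b-a)*(x-a[0])/(b[0]-a[0])
for x in(.55,.6,.65): print(x,"L",rx("side",254,35,x),rx("side",262,60,x),"R",rx("side",313,68,x))
for z in(.3,.35,.4,.45,.5):print(z,ray("top",393,200,z)[:2],ray("top",389,250,z)[:2],ray("top",384,300,z)[:2],"L",ray("top",322,200,z)[:2],ray("top",306,280,z)[:2])
# post top corners: t_post (268,165),(268,320); s_post (115,112)(175,132)(232,105)(150,83)
for z in(.26,.28,.30,.32):
    print(z,[ray("top",360+a/8,240+b/8,z)[:2] for a,b in[(268,165),(268,320),(440,320)]],[ray("side",230+a/5,90+b/5,z)[:2] for a,b in[(232,105),(150,83),(200,128),(112,112)]])
E
```

```text
0.55 L [ 0.55   -0.1227  0.4564] [ 0.55   -0.1076  0.4099] R [0.55   0.0121 0.4087]
0.6 L [ 0.6    -0.087   0.4686] [ 0.6    -0.0729  0.4252] R [0.6    0.0392 0.424 ]
0.65 L [ 0.65   -0.0514  0.4809] [ 0.65   -0.0382  0.4404] R [0.65   0.0663 0.4393]
0.3 [ 0.6876 -0.0916] [ 0.5873 -0.0826] [ 0.4906 -0.072 ] L [0.6856 0.0495] [0.5269 0.0782]
0.35 [ 0.675  -0.0834] [ 0.5807 -0.0749] [ 0.4897 -0.065 ] L [0.6731 0.0493] [0.5239 0.0762]
0.4 [ 0.6624 -0.0752] [ 0.574  -0.0673] [ 0.4888 -0.058 ] L [0.6606 0.049 ] [0.5209 0.0743]
0.45 [ 0.6498 -0.067 ] [ 0.5674 -0.0596] [ 0.4879 -0.0509] L [0.6481 0.0488] [0.5178 0.0724]
0.5 [ 0.6372 -0.0588] [ 0.5608 -0.052 ] [ 0.487  -0.0439] L [0.6356 0.0486] [0.5148 0.0705]
0.26 [array([ 0.5709, -0.0977]), array([ 0.5316, -0.0972]), array([ 0.5321, -0.1408])] [array([ 0.442 , -0.1504]), array([ 0.4347, -0.204 ]), array([ 0.4756, -0.1475]), array([ 0.4774, -0.1977])]
0.28 [array([ 0.5688, -0.0944]), array([ 0.5303, -0.094 ]), array([ 0.5308, -0.1366])] [array([ 0.4879, -0.1201]), array([ 0.481, -0.171]), array([ 0.5198, -0.1174]), array([ 0.5215, -0.165 ])]
0.3 [array([ 0.5666, -0.0911]), array([ 0.529 , -0.0907]), array([ 0.5295, -0.1323])] [array([ 0.5338, -0.0899]), array([ 0.5273, -0.138 ]), array([ 0.564 , -0.0873]), array([ 0.5657, -0.1324])]
0.32 [array([ 0.5644, -0.0879]), array([ 0.5278, -0.0875]), array([ 0.5283, -0.1281])] [array([ 0.5798, -0.0597]), array([ 0.5736, -0.105 ]), array([ 0.6082, -0.0572]), array([ 0.6098, -0.0997])]
```

View pics/s13w.png

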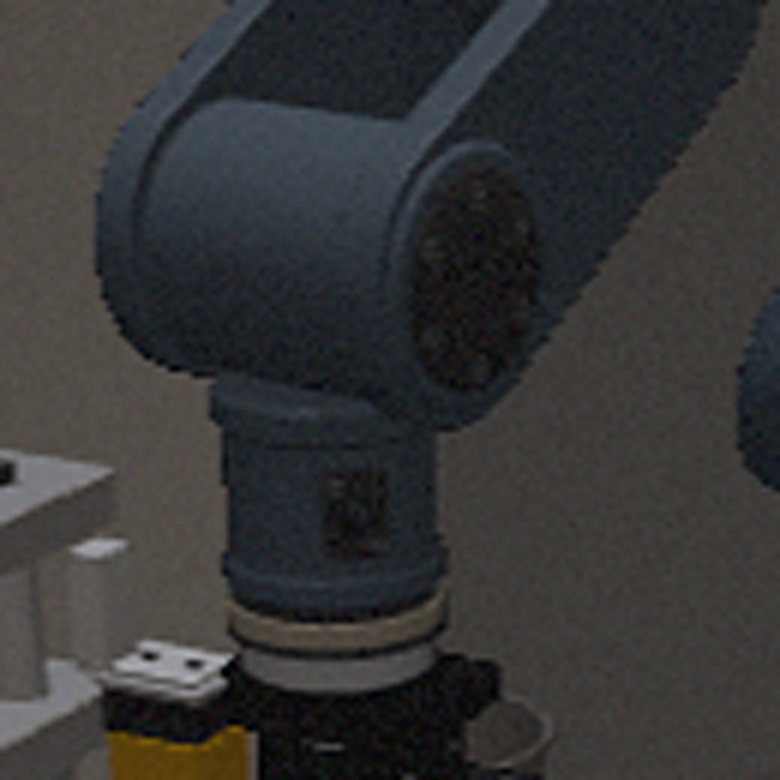

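>>> {"name": "step_arm", "arguments": {
  "plan": [0.7,-0.4,1.7,0,0,0.7,-0.4,1.7,10,0,0.7,-0.4,1.7,25,0,0.7,-0.4,1.7,40,0,0.7,-0.4,1.7,50,0,0.7,-0.4,1.7,50,0]
}}

```text
clock: 18.5
eef_pos: [0.6156, -0.0017, 0.0879]
tool_rot: [-0.002, 0.697, 0.717, -0.001]
contact_force: [0.3, -0.7, -1.3]
opening: 0.567
```

```bash
python3 - <<'E'
from h import *
st()
for n in("top","side"):
    im=vision.capture(n)[:,:,::-1]; cv2.imwrite(f"pics/{n}14.png",im)
crop(im,250,130,100,150,5,"s14c"); crop(cv2.imread("pics/top14.png"),300,190,90,90,8,"t14c")
st();print(to((.616,-.0017,.037),91.6))
E
```

```text
t 18.5 p [615.6436  -1.6525  87.8544] psi 91.64 tilt 0.25 F [ 0.2963 -0.6705 -1.3342] M [-0.0112 -0.1134  0.021 ] op 0.5674149334474157 q [-0.184   0.6554  1.5474 -0.      0.9432 -0.2126]
t 18.6 p [617.3982  -1.9345  89.6702] psi 91.64 tilt 0.02 F [ 0.0406 -0.0875 -2.3579] M [-0.0612 -0.0757  0.0059] op 0.5663744939048254 q [-0.1839  0.6533  1.5451  0.      0.9435 -0.2125]
(array([ 0.3, -1.4, 52.7]), np.float64(0.0))
```

View pics/s14c.png

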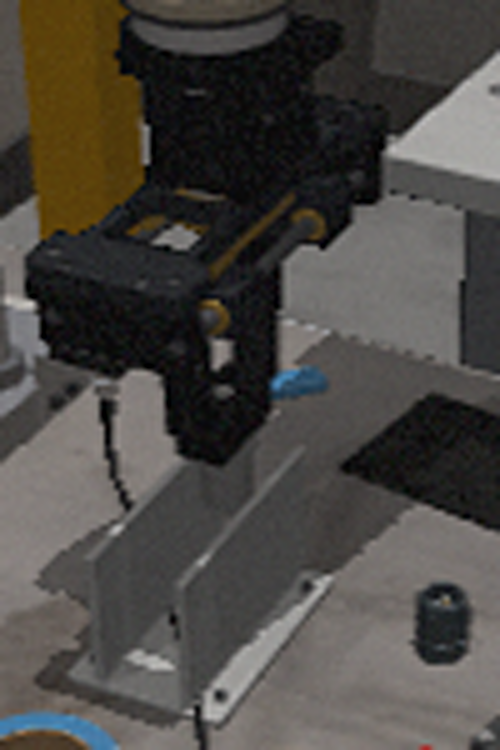

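View pics/t14c.png

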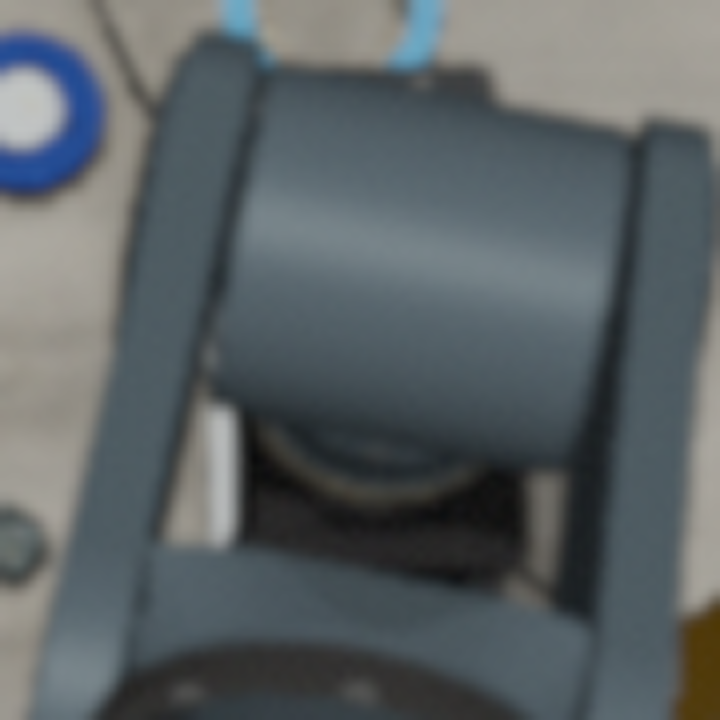

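```bash
python3 - <<'E'
from h import *
for a,b in[(50,207),(155,100),(122,230),(222,120)]: print(ray("side",255+a/4,190+b/4,.076)[:2])
print(ray("side",250+222/5,130+390/5,.1197))
E
```

```text
[ 0.7064 -0.0189]
[ 0.5876 -0.0221]
[0.7057 0.0266]
[0.5877 0.0233]
[ 0.6192 -0.0003  0.1197]
```

>>> {"name": "step_arm", "arguments": {
  "plan": [0.7,1.8,-1,0,0,0.7,1.8,-1,12,0,0.7,1.8,-1,24,0,0.7,1.8,-1,35,0,0.7,1.8,-1,42,0,0.7,1.8,-1,46,0,0.7,1.8,-1,49,0,0.7,1.8,-1,51,0,0.7,1.8,-1,51,0]
}}

```text
clock: 19.5
eef_pos: [0.6165, -0.0002, 0.0387]
tool_rot: [-0.0, 0.697, 0.717, 0.0]
contact_force: [0.1, -0.7, -1.3]
opening: 0.568
```

```bash
python3 - <<'E'
from h import *
st()
im=vision.capture("side")[:,:,::-1]; cv2.imwrite("pics/side15.png",im)
crop(im,250,130,100,150,5,"s15c")
st()
E
```

```text
t 19.5 p [616.5369  -0.2267  38.6925] psi 91.64 tilt 0.0 F [ 0.0606 -0.6546 -1.2736] M [ 0.0067 -0.1278 -0.0119] op 0.5681190993167741 q [-0.1814  0.7262  1.574   0.      0.8415 -0.21  ]
t 19.55 p [616.6957  -0.2752  38.9477] psi 91.64 tilt 0.02 F [-0.3555 -0.0895 -1.6666] M [-0.0356 -0.1025 -0.0047] op 0.5702724458291935 q [-0.1814  0.7258  1.5738 -0.      0.8415 -0.21  ]
```

View pics/s15c.png

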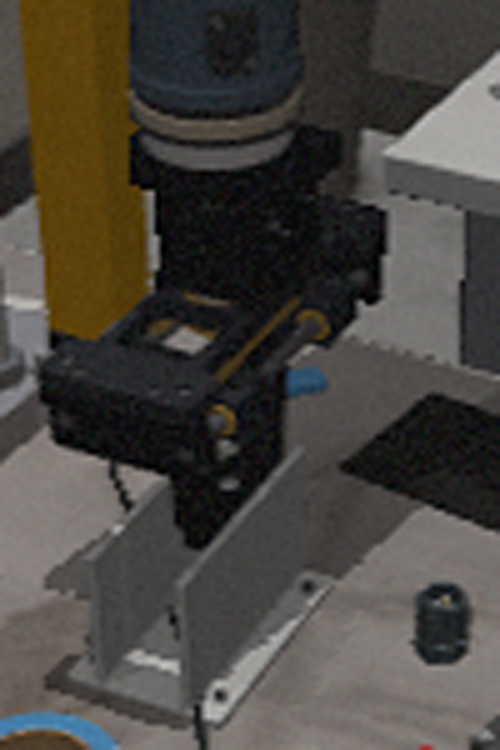

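>>> {"name": "step_arm", "arguments": {
  "plan": [0.7,0,0,1,0,0.7,0,0,1.8,0,0.7,0,0,2.2,0,0.7,0,0,2.2,0]
}}

```text
clock: 19.95
eef_pos: [0.6167, -0.0003, 0.037]
tool_rot: [0.0, 0.697, 0.717, 0.0]
contact_force: [-0.8, 0.5, 1.6]
opening: 0.569
```

```bash
python3 - <<'E'
from h import *
st()
E
```

```text
t 19.95 p [616.7228  -0.2621  37.0107] psi 91.64 tilt 0.03 F [-0.7927  0.4653  1.5541] M [ 0.0037 -0.0863  0.0348] op 0.5694559207649644 q [-0.1814  0.7287  1.5746  0.      0.8377 -0.21  ]
```

>>> {"name": "step_arm", "arguments": {
  "plan": [0.7,0,0,0.4,0,0.7,0,0,0.4,0,0.4,0,0,0.4,0,0.3,0,0,0.4,0,0.2,0,0,0.4,0,0.2,0,0,0.4,0,0.2,0,0,0.4,0,0.2,0,0,0.4,0],
  "squeeze": 10
}}

```text
clock: 20.75
eef_pos: [0.6165, -0.0002, 0.036]
tool_rot: [-0.0, 0.697, 0.717, -0.0]
contact_force: [-1.2, 0.1, -0.2]
opening: 0.793
```

```bash
python3 - <<'E'
from h import *
st()
im=vision.capture("side")[:,:,::-1]; cv2.imwrite("pics/side16.png",im)
crop(im,250,130,100,150,5,"s16c")
E
```

```text
t 20.75 p [616.4888  -0.2217  36.0412] psi 91.64 tilt 0.01 F [-1.1633  0.1445 -0.2305] M [-0.0133 -0.0942  0.0013] op 0.7928563075563305 q [-0.1814  0.7302  1.5751  0.      0.8365 -0.21  ]
```

View pics/s16c.png

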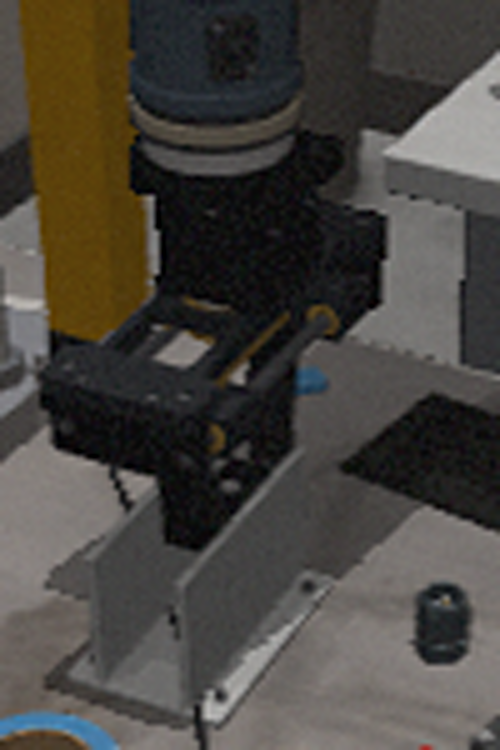

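>>> {"name": "step_arm", "arguments": {
  "plan": [0.2,0,0,-10,0,0.2,0,0,-30,0,0.2,0,0,-60,0,0.2,0,0,-100,0,0.2,0,0,-140,0,0.2,0,0,-150,0,0.2,0,-40,-150,0,0.2,0,-90,-150,0,0.2,0,-140,-150,0,0.2,0,-160,-150,0,0.2,0,-160,-150,0]
}}

```text
clock: 21.9
eef_pos: [0.4521, -0.004, 0.1859]
tool_rot: [-0.002, 0.697, 0.717, -0.001]
contact_force: [0.7, -1.0, 0.1]
opening: 0.8
```

```bash
python3 - <<'E'
from h import *
st()
for n in("top","side"):
    im=vision.capture(n)[:,:,::-1]; cv2.imwrite(f"pics/{n}17.png",im)
crop(im,250,150,180,150,4,"s17c"); crop(cv2.imread("pics/top17.png"),225,170,150,130,5,"t17c")
st()
E
```

```text
t 21.9 p [452.1241  -3.951  185.9413] psi 91.61 tilt 0.26 F [ 0.6673 -0.9589  0.0615] M [-0.0474 -0.0695  0.0369] op 0.8000547680204004 q [-0.2567  0.318   1.862  -0.0001  0.9661 -0.2848]
t 22.0 p [457.5614  -5.0535 186.6577] psi 91.61 tilt 0.13 F [ 0.1661  0.5563 -0.4972] M [-0.0076 -0.1346  0.0346] op 0.8017274334084485 q [-0.2562  0.3212  1.8538  0.0002  0.9644 -0.2845]
```

View pics/s17c.png

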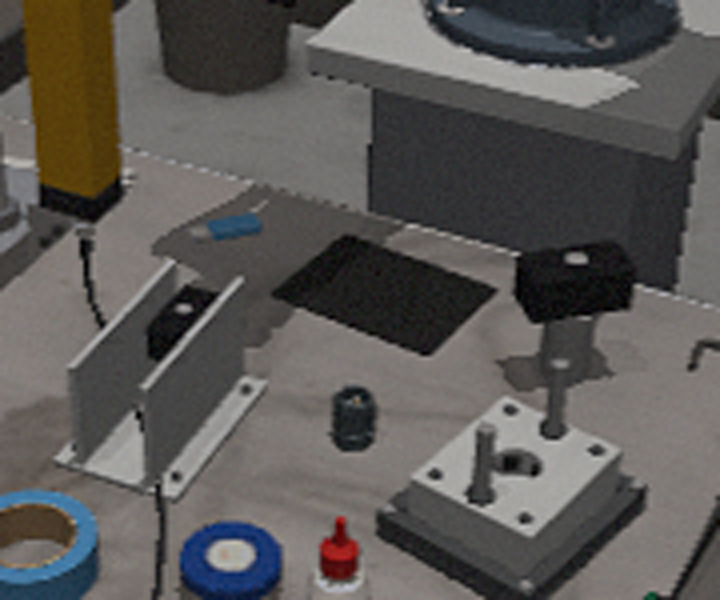

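View pics/t17c.png

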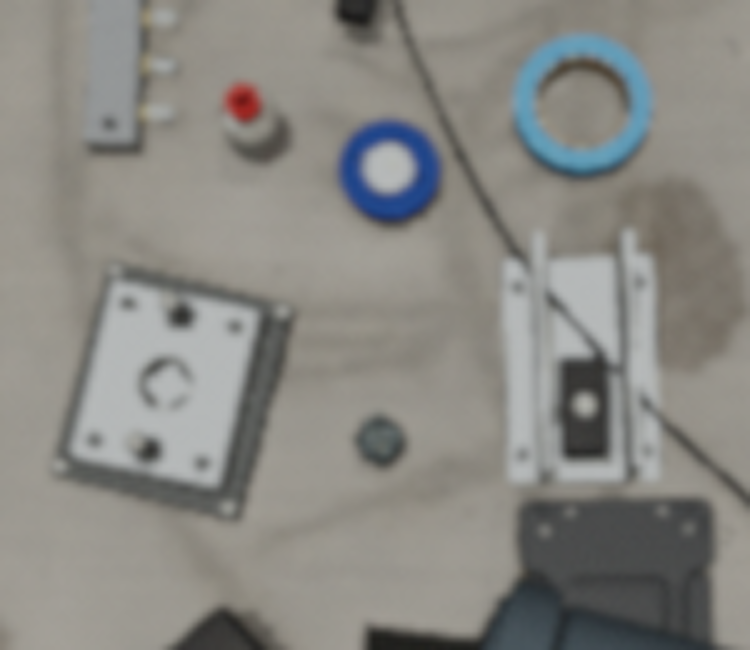

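```bash
python3 - <<'E'
from h import *
for z in(.064,.067,.07):print(z,ray("top",225+585/5,170+405/5,z)[:2],ray("side",250+184/4,150+309/4,z)[:2])
st(); r.finish_job()
E
```

```text
0.064 [ 0.6146 -0.0012] [ 0.6145 -0.0007]
0.067 [ 0.6142 -0.0011] [0.6182 0.0015]
0.07 [ 0.6138 -0.0009] [0.6219 0.0038]
t 22.0 p [457.5614  -5.0535 186.6577] psi 91.61 tilt 0.13 F [ 0.1661  0.5563 -0.4972] M [-0.0076 -0.1346  0.0346] op 0.8017274334084485 q [-0.2562  0.3212  1.8538  0.0002  0.9644 -0.2845]
the job is handed in; nothing more can be done
```

The plug is out of the block and standing in the slot, and I handed the job in at 22 s of the 72 s allowed. No verdict came back.

- **Freeing it:** I gripped the flat sides of the bar and twisted about 20° each way, counter-clockwise first, while easing up about 2 mm per swing. It came loose after about 14 mm with at most about 5 N of pull in the readings between swings, and the block stayed down in its cradle.
- **Mat and slot:** I stood it upright on the mat and let go. Then I took it again by the two bar ends and lowered it until it touched the slot floor at the expected height. I released it there and backed the arm away.

**Last checks:** The final pictures show the plug upright between the slot walls, about 25 mm from the slot's centre along it and within about 2 mm of its middle line. The block lies flat in its cradle, and the bystanders in view look unmoved (I compared pictures, not measurements). The arm touches nothing.

**Disagreement:** The two cameras differ by about 4 mm on the plug's position along the slot, about the same as their mismatch on the plug at the start, and it stays well inside the limit. No check failed.

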